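# Empty the lock-plug tray and build the carton column

### The arm

A 6-joint arm with a two-finger parallel gripper is mounted at the origin on the work surface. World frame = base frame: x ahead of the robot, y to its left, z up, the work surface at z = 0. Lengths are in m, angles in rad, forces in N, time in s.
With the tool pointing down it reaches from about 0.375 to 0.9 m from the base axis. Payload 3.1 kg.
Tool frame: the origin (TCP) lies between the finger pads; the fingertips stand 8 mm ahead of it and the grasp point (between the pads) lies 11 mm behind it; z points along the fingers, y is the line along which they close (so a half turn about z gives the same grasp; the last joint's range is limited). The gripper opens to 87 mm and grips with 3 to 60 N. Pads are 19 mm wide; open, the fingers measure 117 mm over their backs; the gripper's body (75 mm by 190 mm) begins 51 mm behind the grasp point.
Start: joints at [-1.464, 0.527, 1.433, -0, 1.181, -0.178], TCP at [0.176, -0.6, 0.231] pointing down, gripper open.
Joint ranges: [-3.08, 3.08], [-0.75, 2.2], [0.22, 2.44], [-1.43, 4.57], [0, 2.65], [-2.85, 2.85]. Speed limits (rad/s): [2.79, 2.79, 3.14, 3.14, 3.14, 3.14].

### API

Orientations are given as a unit quaternion [x, y, z, w].
In Python, from rig import robot gives the robot as it stands.
- The arm moves only by the tool move_arm, never from a script. Its argument "motion" is text: rows parted by semicolons, each of 5 numbers parted by spaces: the opening, from -1 (shut) to 1 (fully open), then the shift along the tool's x, y, z normalised to -1 to 1, where 1 is 0.2 m, then the turn about the tool's z normalised to -1 to 1, where 1 is pi rad. A call has 1 to 12 rows; each row is the pose to reach, as a shift and turn from the pose commanded when the call began, along the tool's axes at that moment, turning the shorter way round; what a row does not reach only later rows make up. A row lasts 1/12 s, in which the tool goes at most 41.7 mm and 7.16 degrees, less where a joint would pass 70% of its speed; a pose out of reach is approached as far as the arm can. A call with a number of a shift or a turn outside -1 to 1 is refused whole. A call with a gripper value outside its range is refused whole. The fingers move at their own pace and stop on an object; "newtons" is the grip in N (left out, the last holds). Time passes only in rows, so rows that repeat a pose let the fingers close. It gives the time, the measured TCP pose, the force, the opening and the grip force at its end, in the units of the state.
- robot.get_obs(): the state, without advancing time (a new reading comes with each control period).
- robot.camera(name): name is "scene" or "side" or "wrist"; returns (picture, depth): 480x640x3 uint8, red, green, blue; 480x640 float32, m along the optical axis (not along the pixel's ray), 0 where there is no reading.
- robot.camera_model(name): a dict with "mtx" (3x3 intrinsics, pixels), "position" and "attitude" of the camera in the world. Camera axes: x right, y down, z forward; pixel columns grow to the right and rows downward; lengths in m; the calibration is good to about 2 mm. A picture is of the moment at which its call begins: read the wrist's pose just before it. camera_model takes no time and is no camera call; for the wrist camera it gives the pose at the moment of the call.
- robot.hand_in(): hands the job in; it is judged then, once.
The state is a dict: "time": time; "q": joint angles; "joint_velocities": joint speeds; "joint_torque": joint torques, N m; "position": TCP position; "tool_rot": TCP orientation; "ft_force": force on the tool from outside, world axes, zero at the start; "moment": the same for the moment, N m; "grip_width": finger opening in m; "grip_force": force on a finger pad.
Only numpy, scipy, OpenCV 4.12 (cv2) and the standard library are available. Lean on these libraries where they do the work, as an engineer would, in place of code of your own. Each camera call takes 0.05 s, during which the arm holds its last target. There are 200 camera calls.

### The job

A steel tray of loose brass lock plugs is standing on the base carton, just where the carton column has to grow. Lift the tray off by its carrying bar with all the plugs still in it, tip it over the grey bin so that every plug slides out into the bin, and set the empty tray down level in the middle of the black rubber mat. Then stack all the other cartons squarely, edges flush, one on another on the base carton, and leave the key tag, wing knobs and coin slide where they lie.

Things in the scene. Friction and masses are not known exactly. Their poses are not given: they have to be found in the camera images.
- base_carton: closed cardboard carton 120 (its x) x 70 (its y) x 42 mm (z), about 0.7 kg; origin at the centre of its underside, z up. The bottom one of the column; the tray stands on it at the start. Stays where it is.
- tray: polished sheet-steel sorter tray 166 (x) x 120 (y) mm, walls 30 mm high, about 0.32 kg, 0.6 kg full; floor 4 mm thick, friction about 0.3. Origin: centre of its underside, z up. Its -x end has no wall but a shallow ramp over which the pieces slide out when that end is tipped well down (about 45 degrees). A carrying bar crosses over its middle.
- tray_bar (a point): centre of the tray's carrying bar, at (0, 0, 80) mm of the tray: bar 14 mm wide (along tray x), 24 mm tall, 120 mm long (along tray y), joined to both side walls, free below; grip it across its 14 mm, at its centre. Axes as the tray's.
- tray_lip (a point): middle of the tray's pouring lip, at (-80, 0, 12) mm of the tray; the ramp rises to it at 12 degrees from x = -45 mm.
- bin: grey open plastic parts bin, 1.2 kg, standing loose on the counter, 170 (x) x 150 (y) x 65 mm high, walls and floor 4 mm; origin at the centre of its underside. It changes places with the mat from start to start.
- mat: flat black rubber mat, fixed, 220 (x) x 160 (y) x 4 mm; origin at the centre of its underside. The empty tray's place.
- plug_1: brass lock cylinder plug, 60 g: square flange 24 x 24 x 8 mm with an 18 mm diameter round body 16 mm long on it, 24 mm in all; origin at the centre of the flange's outer face (its underside as it stands in the tray), z towards the round end. May be absent.
- plug_2: brass lock cylinder plug, 60 g: square flange 24 x 24 x 8 mm with an 18 mm diameter round body 16 mm long on it, 24 mm in all; origin at the centre of the flange's outer face (its underside as it stands in the tray), z towards the round end. May be absent.
- plug_3: brass lock cylinder plug, 60 g: square flange 24 x 24 x 8 mm with an 18 mm diameter round body 16 mm long on it, 24 mm in all; origin at the centre of the flange's outer face (its underside as it stands in the tray), z towards the round end. May be absent.
- plug_4: brass lock cylinder plug, 60 g: square flange 24 x 24 x 8 mm with an 18 mm diameter round body 16 mm long on it, 24 mm in all; origin at the centre of the flange's outer face (its underside as it stands in the tray), z towards the round end. May be absent.
- plug_5: brass lock cylinder plug, 60 g: square flange 24 x 24 x 8 mm with an 18 mm diameter round body 16 mm long on it, 24 mm in all; origin at the centre of the flange's outer face (its underside as it stands in the tray), z towards the round end. May be absent.
- carton_a: closed cardboard carton 120 (its x) x 70 (its y) x 42 mm (z), about 0.3 kg; origin at the centre of its underside, z up. To be stacked on the base carton; stands on the counter at the start; either way up will do. May be absent.
- carton_b: closed cardboard carton 120 (its x) x 70 (its y) x 42 mm (z), about 0.3 kg; origin at the centre of its underside, z up. To be stacked on the base carton; stands on the counter at the start; either way up will do. May be absent.
- carton_c: closed cardboard carton 120 (its x) x 70 (its y) x 42 mm (z), about 0.3 kg; origin at the centre of its underside, z up. To be stacked on the base carton; stands on the counter at the start; either way up will do. May be absent.
- carton_d: closed cardboard carton 120 (its x) x 70 (its y) x 42 mm (z), about 0.3 kg; origin at the centre of its underside, z up. To be stacked on the base carton; stands on the counter at the start; either way up will do. May be absent.
- key_tag: bystander: flat green plastic locker key tag, 55 x 32 x 6 mm, loose; origin centre of underside.
- wing_knob_1: bystander: chrome wing knob, 46 mm across the wings, 32 mm high, loose; origin centre of underside.
- wing_knob_2: bystander: chrome wing knob, 46 mm across the wings, 32 mm high, loose; origin centre of underside.
- coin_slide: bystander: stainless coin slide mechanism, 90 x 70 x 28 mm, loose; origin centre of underside.
Things that resemble listed ones, but are neither listed nor needed, are in the scene too. What is shaped like the carton_c but purple is not meant.

How it is judged:
By the outcome, as a careful person would: the job done as asked, in the order asked, and still so for the second after the job is handed in, with the robot touching nothing.
Of carton_a, carton_b, carton_c, carton_d only 3 to 4 are there at a start; the rules pass over those that are not, and their reading is None.
Of plug_1, plug_2, plug_3, plug_4, plug_5 only 3 to 5 are there at a start; the rules pass over those that are not, and their reading is None.
At some moment in a run one of bin may be knocked a few centimetres aside while the robot is not near it.
It also fails if it takes over 210 s, if anything falls off the work surface, if the arm or the gripper's body presses on something with over 40 N, if the wrist force passes 120 N, or if a joint passes its speed limit or range.

## Working session

There is one attempt and no reset: what is moved stays moved. The work goes in short steps, Python scripts to look and compute and a tool call to move; the robot and the scene stay as the last step left them, time stands still between calls to the robot, and variables do not carry over. Pictures are saved under pics/ and viewed, at most 14 in all, crops included, and the job is handed in when it is done.

Besides the shell and the picture viewer there is one more tool, called after "Emit:" by a JSON object that holds its "method" and its "body". move_arm: Moves the arm, as the interface text tells. Its arguments: {"type":"object","properties":{"motion":{"type":"string"},"newtons":{"type":"number"}},"required":["motion"]}

```bash
ls; mkdir -p pics; cat > h.py <<'E'
import numpy as np, cv2
from rig import robot
from scipy.spatial.transform import Rotation as R
def rot(a):
    a=np.array(a,float)
    return a if a.shape==(3,3) else R.from_quat(a).as_matrix()
def shot(n):
    m=robot.camera_model(n); p,d=robot.camera(n); return p,d,m
def cloud(d,m):
    K=np.array(m["mtx"]); v,u=np.mgrid[0:d.shape[0],0:d.shape[1]]
    c=np.dstack([(u-K[0,2])/K[0,0]*d,(v-K[1,2])/K[1,1]*d,d])
    w=c@rot(m["attitude"]).T+np.array(m["position"]); w[d==0]=np.nan
    return w
def save(n,p): cv2.imwrite("pics/"+n+".png",p[...,::-1])
E
python3 - <<'E'
from h import *
for n in ("scene","side"):
    p,d,m=shot(n); save(n+"0",p); np.savez(n+"0.npz",p=p,d=d,w=cloud(d,m)); print(m)
print(robot.get_obs())
E
```

```text
pics
{'mtx': array([[570.24562873,   0.        , 313.17533497],
       [  0.        , 570.24562873, 238.71558537],
       [  0.        ,   0.        ,   1.        ]]), 'position': array([1.55391767, 0.33282892, 0.93254828]), 'attitude': array([ 0.52547065,  0.724406  , -0.35995537, -0.26372086])}
{'mtx': array([[523.58788922,   0.        , 312.01459981],
       [  0.        , 523.58788922, 232.9516083 ],
       [  0.        ,   0.        ,   1.        ]]), 'position': array([0.17559052, 0.76938947, 0.84279579]), 'attitude': array([-0.18114916,  0.89721434, -0.39218269,  0.09156495])}
{'time': 0.1, 'q': array([-1.46446898e+00,  5.28412251e-01,  1.43372999e+00, -3.22558830e-05,
        1.18138275e+00, -1.78488774e-01]), 'joint_velocities': array([ 0.00119579, -0.00242317, -0.00178523, -0.00071635,  0.00106178,
        0.00098724]), 'joint_torque': array([-2.45131732e-04, -4.40986204e+01, -1.77150285e+01,  6.35560253e-02,
        5.33635891e-02, -4.82845678e-05]), 'position': array([ 0.17557279, -0.59918838,  0.22965952]), 'tool_rot': array([ 9.89875764e-01,  1.41933217e-01,  1.99475066e-05, -9.66073934e-04]), 'ft_force': array([-0.71803065, -0.72852637,  0.08892534]), 'moment': array([0.04938903, 0.00618568, 0.00206296]), 'grip_force': 0.0, 'grip_width': 0.0869393552215283}
```

View pics/scene0.png

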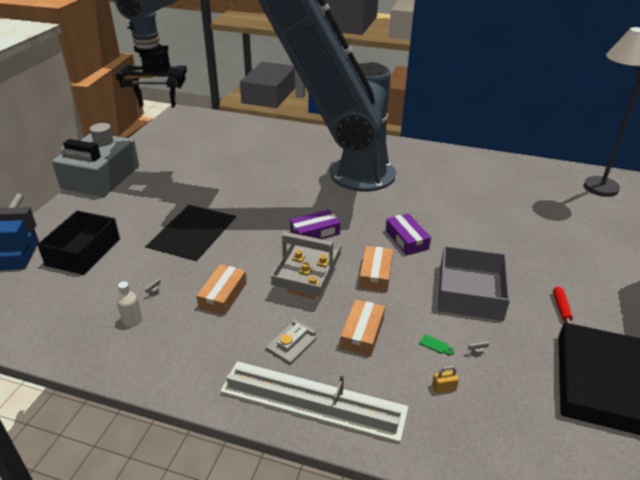

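View pics/side0.png

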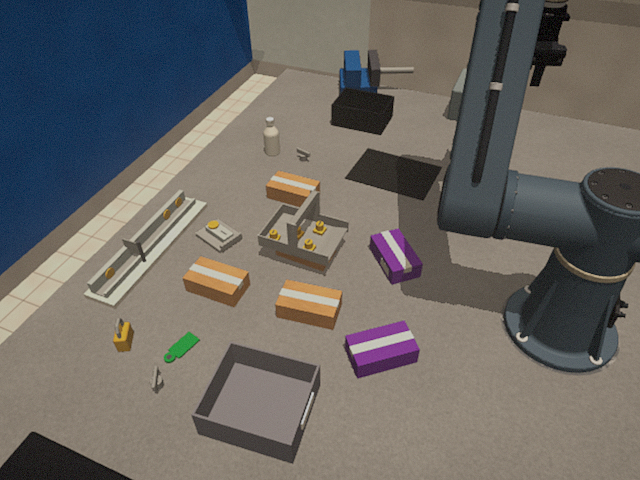

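The two pictures show these lookalikes:
- **Cartons (scene view):** three orange ones at (222,289), (377,268) and (363,327). The two purple ones at (315,226) and (408,233) are decoys.
- **Bins:** the grey bin is at (473,282). The black one at (80,242) and the black box at (600,375) are decoys.
- **Mat and tray:** the mat is at (192,232). The tray is at (306,268), on the orange base carton, with 4 plugs visible.

Next I measure them.

```bash
cat >> h.py <<'E'
def rect(pts):
    (c,s,a)=cv2.minAreaRect((pts[:,:2]*1000).astype(np.float32))
    if s[0]<s[1]: s=s[::-1]; a+=90
    return np.round(c,1),np.round(s,1),round((a+90)%180-90,1)
def blobs(n,mask,minpx=150):
    k,l,st,c=cv2.connectedComponentsWithStats(mask.astype(np.uint8))
    return [(l==i,c[i]) for i in range(1,k) if st[i,4]>minpx]
E
python3 - <<'E'
from h import *
for n in ("scene","side"):
    f=np.load(n+"0.npz"); p,w=f["p"],f["w"]; hsv=cv2.cvtColor(p,cv2.COLOR_RGB2HSV); z=w[...,2]
    print(n,"floor z",np.nanmedian(z[(abs(w[...,0]-.6)<.3)&(abs(w[...,1])<.4)]))
    top=(abs(z-.042)<.006)&(w[...,0]>.2)&(w[...,0]<1)&(abs(w[...,1])<.6)
    for b,c in blobs(n,top):
        P=w[b]; print("top42",c.round(),rect(P),"z",P[:,2].mean().round(4),np.median(p[b],0),b.sum())
    hi=(abs(z-.065)<.006)&(w[...,0]>.2)&(w[...,0]<1)&(abs(w[...,1])<.6)
    for b,c in blobs(n,hi,100): print("z65",c.round(),rect(w[b]),w[b][:,2].mean().round(4))
    hi=(z>.122)&(z<.142)&(w[...,0]>.35)&(w[...,0]<.9)&(abs(w[...,1])<.25)
    for b,c in blobs(n,hi,30): print("bar",c.round(),rect(w[b]),w[b][:,2].max().round(4),b.sum())
    hi=(z>.064)&(z<.08)&(w[...,0]>.35)&(w[...,0]<.9)&(abs(w[...,1])<.25)
    for b,c in blobs(n,hi,40): print("trayrim",c.round(),rect(w[b]),b.sum())
    dark=(p.max(2)<45)&(z<.012)&(z>0)&(w[...,0]>.2)
    for b,c in blobs(n,dark,800): print("dark",c.round(),rect(w[b]),w[b][:,2].mean().round(4),b.sum())
f=np.load("scene0.npz"); save("crop1",cv2.resize(f["p"][210:370,190:400],None,fx=3.5,fy=3.5,interpolation=cv2.INTER_CUBIC))
E
```

```text
scene floor z 0.002836790697564151
top42 [315. 222.] (array([352.3, -48. ]), array([123.5,  78.1]), -47.1) z 0.0434 [124.  54. 153.] 769
top42 [408. 229.] (array([303.5, 196.6]), array([127.3,  74.9]), 39.0) z 0.0432 [126.  56. 154.] 772
top42 [ 90. 249.] (array([ 631.5, -545. ]), array([171.1,  57.7]), -19.0) z 0.042 [ 9. 10. 11.] 237
top42 [377. 263.] (array([469.7, 149.5]), array([128.4,  69.6]), 6.9) z 0.0436 [217. 156. 101.] 929
top42 [293. 269.] (array([565.1, -44.4]), array([115.9,  58.8]), 34.7) z 0.0465 [165. 161. 151.] 200
top42 [479. 261.] (array([405.1, 408.5]), array([193.1,  97.9]), 53.3) z 0.042 [52. 51. 52.] 268
top42 [221. 284.] (array([ 660.2, -180.3]), array([127.9,  74.7]), -2.4) z 0.0434 [216. 155. 100.] 1114
top42 [473. 303.] (array([544.1, 386.7]), array([152.1,  33. ]), 85.4) z 0.042 [52. 51. 52.] 272
top42 [363. 322.] (array([677.4, 166.8]), array([124.9,  70.5]), -0.3) z 0.0435 [218. 156. 100.] 1341
top42 [565. 374.] (array([662.4, 579.5]), array([219.5,  21.1]), 5.4) z 0.0427 [11. 11. 12.] 222
top42 [446. 377.] (array([770.7, 358.8]), array([45.8, 27.2]), -
[... 2544 characters left out ...]
.0) 0.0653
z65 [257. 394.] (array([459.8, 382.4]), array([171.1, 152.6]), 5.5) 0.0644
bar [303. 209.] (array([546.8,  -3.5]), array([124.6,  22.9]), 89.6) 0.1387 397
trayrim [287. 234.] (array([548.3,  -1.5]), array([170. , 124.6]), -3.0) 480
trayrim [328. 217.] (array([513.1, -61.1]), array([97.1,  9.5]), -1.1) 169
trayrim [320. 224.] (array([523. , -33.1]), array([18.5, 16.1]), -55.3) 47
trayrim [274. 232.] (array([606.4,  29.7]), array([20.8, 15.5]), -63.5) 51
trayrim [135. 242.] (array([878.3, 169.6]), array([39.1,  7.4]), -2.6) 42
trayrim [309. 242.] (array([523. ,  28.6]), array([19.8, 15.2]), -66.4) 53
dark [415. 177.] (array([ 400.7, -365. ]), array([160.2, 122.2]), 85.5) 0.0047 1215
```

View pics/crop1.png

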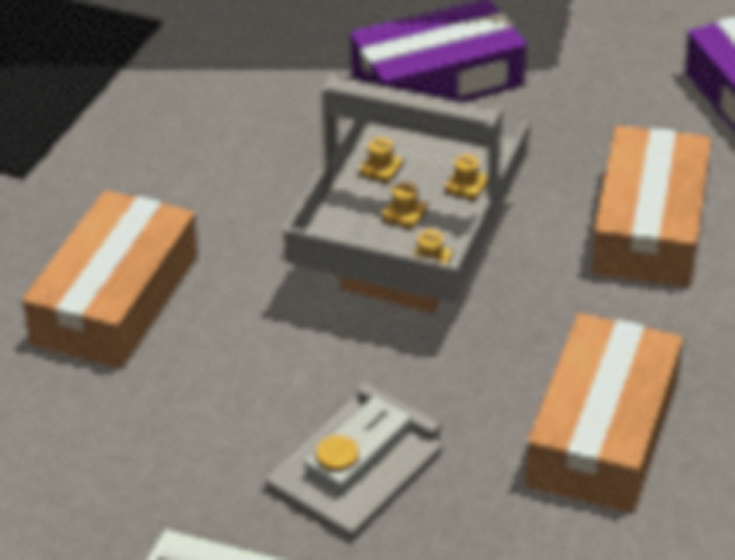

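The crop confirms the tray: its end wall is on the near (+x world) side, the open lip faces the robot, and four plugs are visible. The moves only turn about the tool's z. Before touching anything, I'll check what the arm does at its reach limit, since I need a way to tip the tray.

Emit:
{"method": "move_arm", "body": {"motion": "1 0 0 -1 0;1 0 0 -1 0;1 0 0 -1 0;1 0 0 -1 0;1 0 0 -1 0;1 0 0 -1 0"}}

```text
time: 0.6
position: [0.1761, -0.6026, 0.4395]
tool_rot: [0.99, 0.142, -0.0, 0.008]
ft_force: [-0.3, -0.4, 0.4]
grip_width: 0.087
grip_force: 0.0
```

Emit:
{"method": "move_arm", "body": {"motion": "1 0 0 -1 0;1 0 0 -1 0;1 0 0 -1 0;1 0 0 -1 0;1 0 0 -1 0;1 0 0 -1 0"}}

```text
time: 1.1
position: [0.1757, -0.6002, 0.6385]
tool_rot: [0.99, 0.142, -0.0, 0.007]
ft_force: [-0.2, 0.0, -0.0]
grip_width: 0.0873
grip_force: 0.0
```

Emit:
{"method": "move_arm", "body": {"motion": "1 0 0 -1 0;1 0 0 -1 0;1 0 0 -1 0;1 0 0 -1 0;1 0 0 -1 0;1 0 0 -1 0"}}

```text
time: 1.6
position: [0.1632, -0.5566, 0.7622]
tool_rot: [0.99, 0.142, 0.001, 0.012]
ft_force: [-1.1, 0.2, -0.2]
grip_width: 0.0871
grip_force: 0.0
```

Emit:
{"method": "move_arm", "body": {"motion": "1 0 0 -1 0;1 0 0 -1 0;1 0 0 -1 0;1 0 0 -1 0;1 0 0 -1 0;1 0 0 -1 0"}}

```text
time: 2.1
position: [0.1433, -0.4893, 0.8117]
tool_rot: [0.99, 0.142, 0.003, 0.019]
ft_force: [-0.3, 0.3, -0.3]
grip_width: 0.0869
grip_force: 0.0
```

```bash
python3 - <<'E'
from h import *
o=robot.get_obs(); print(o["q"].round(3),o["position"],rot(o["tool_rot"]).round(3))
E
```

```text
[-1.51   0.322  0.219  0.015  2.562 -0.211] [ 0.14333723 -0.48928711  0.81174604] [[ 0.96   0.281  0.011]
 [ 0.281 -0.959 -0.038]
 [-0.     0.039 -0.999]]
```

Emit:
{"method": "move_arm", "body": {"motion": "1 0 0 0 0;1 0 0 1 0;1 0 0 1 0;1 0 0 1 0;1 0 0 1 0;1 0 0 1 0;1 0 0 1 0;1 0 0 1 0"}}

```text
time: 2.77
position: [0.1456, -0.4968, 0.6065]
tool_rot: [0.99, 0.142, 0.003, 0.013]
ft_force: [1.0, -0.5, 2.2]
grip_width: 0.0869
grip_force: 0.0
```

```bash
python3 - <<'E'
from h import *
o=robot.get_obs(); print(o["q"].round(3),o["position"],rot(o["tool_rot"]).round(3))
E
```

```text
[-1.507  0.158  1.009  0.009  1.949 -0.217] [ 0.14561269 -0.49678345  0.60654602] [[ 0.96   0.281  0.01 ]
 [ 0.281 -0.959 -0.025]
 [ 0.002  0.027 -1.   ]]
```

Emit:
{"method": "move_arm", "body": {"motion": "1 0 0 0 0;1 0 0 0 0;1 0 0 0 0"}}

```text
time: 3.02
position: [0.1458, -0.4997, 0.6159]
tool_rot: [0.99, 0.142, 0.002, 0.024]
ft_force: [0.6, 0.5, 0.3]
grip_width: 0.0872
grip_force: 0.0
```

```bash
python3 - <<'E'
from h import *
o=robot.get_obs(); print(o["q"].round(3),o["position"],rot(o["tool_rot"]).round(4))
E
```

```text
[-1.507  0.154  0.992  0.009  1.949 -0.217] [ 0.14582849 -0.49965443  0.61592834] [[ 0.9597  0.2807  0.0113]
 [ 0.2809 -0.9586 -0.0469]
 [-0.0023  0.0482 -0.9988]]
```

Emit:
{"method": "move_arm", "body": {"motion": "1 0 0 0 -0.45;1 0 0 0 -0.45;1 0 0 0 -0.45;1 0 0 0 -0.45;1 0 0 0 -0.45;1 0 0 0 -0.45;1 0 0 0 -0.45;1 0 0 0 -0.45;1 0 0 0 -0.45;1 0 0 0 -0.45;1 0 0 0 -0.45;1 0 0 0 -0.45"}}

```text
time: 4.02
position: [0.1458, -0.499, 0.6143]
tool_rot: [0.659, 0.752, -0.013, 0.018]
ft_force: [-0.5, 0.6, -0.3]
grip_width: 0.0869
grip_force: 0.0
```

Emit:
{"method": "move_arm", "body": {"motion": "1 0 0 0 -0.45;1 0 0 0 -0.45;1 0 0 0 -0.45;1 0 0 0 -0.45;1 0 0 0 -0.45;1 0 0 0 -0.45;1 0 0 0 -0.45;1 0 0 0 -0.45;1 0 0 0 -0.45;1 0 0 0 -0.45;1 0 0 0 -0.45;1 0 0 0 -0.45"}}

```text
time: 5.02
position: [0.2021, -0.4886, 0.6134]
tool_rot: [0.053, 0.998, -0.023, 0.002]
ft_force: [-0.8, -0.2, -0.0]
grip_width: 0.0869
grip_force: 0.0
```

```bash
cat >> h.py <<'E'
def st():
    o=robot.get_obs(); T=rot(o["tool_rot"]); print("t",round(o["time"],2),"q",o["q"].round(3),"p",o["position"].round(4),"w",round(o["grip_width"],4),"gf",round(o["grip_force"],1)); print(T.round(3)); return o,T
E
python3 -c "
from h import *
st()"
```

```text
t 5.02 q [-1.386  0.171  0.977 -0.008  1.949 -2.854] p [ 0.2021 -0.4886  0.6134] w 0.0869 gf 0.0
[[-0.994  0.106  0.001]
 [ 0.106  0.993 -0.046]
 [-0.006 -0.046 -0.999]]
```

```bash
cat > kin.py <<'E'
import numpy as np
from scipy.optimize import least_squares
D=[([-1.464,.5284,1.4337,1.1814],[.1756,-.5992,.2297]),([-1.51,.322,.219,2.562],[.1433,-.4893,.8117]),
([-1.507,.154,.992,1.949],[.1458,-.4997,.6159]),([-1.386,.171,.977,1.949],[.2021,-.4886,.6134])]
def fk(P,q):
    h,o,L1,L2,L3,d=P; a=q[1];b=a+q[2];c=b+q[3]
    r=o+L1*np.sin(a)+L2*np.sin(b)+L3*np.sin(c); z=h+L1*np.cos(a)+L2*np.cos(b)+L3*np.cos(c)
    s,k=np.sin(q[0]),np.cos(q[0]); return np.array([r*k-d*s,r*s+d*k,z])
f=lambda P:np.concatenate([fk(P,q)-np.array(p) for q,p in D])
s=least_squares(f,[.3,0,.5,.5,.2,.1]); P=s.x
if __name__=="__main__":
    print(P.round(3),abs(s.fun).max())
    for z in(.1,.2,.3,.4,.5,.6):
        out=[]
        for a2 in np.arange(-.75,2.2,.005):
            c=(z-P[0]-P[2]*np.cos(a2)+P[4])/P[3]
            if abs(c)<=1:
                b=np.arccos(c); q3=b-a2; q5=np.pi-b
                if .22<=q3<=2.44 and 0<=q5<=2.65: out.append((P[1]+P[2]*np.sin(a2)+P[3]*np.sin(b),a2,q3,q5))
        print(z,np.round(min(out),2),np.round(max(out),2))
E
python3 kin.py
```

```text
[ 3.894 -0.162  0.857  0.386  4.265  0.112] 0.03658227893003552
0.1 [0.24 0.29 2.43 0.43] [0.98 1.11 0.22 1.81]
0.2 [ 0.07 -0.03  2.44  0.74] [0.93 1.02 0.23 1.9 ]
0.3 [-0.36 -0.75  2.21  1.69] [0.88 0.93 0.23 1.99]
0.4 [-0.39 -0.75  1.94  1.95] [0.8  0.83 0.23 2.09]
0.5 [-0.45 -0.75  1.63  2.26] [0.71 0.72 0.22 2.2 ]
0.6 [-0.55 -0.74  1.24  2.64] [0.6  0.6  0.23 2.32]
```

Emit:
{"method": "move_arm", "body": {"motion": "1 0 0 1 0.2;1 0 0 1 0.2;1 0 0 1 0.2;1 0 0 1 0.2;1 0 0.5 1 0.2;1 0 0.5 1 0.2;1 0 0.5 1 0.2;1 0 0.5 1 0.2"}}

```text
time: 5.68
position: [0.2113, -0.393, 0.4071]
tool_rot: [0.359, 0.933, -0.018, 0.006]
ft_force: [0.1, -0.5, -0.5]
grip_width: 0.0872
grip_force: 0.0
```

Emit:
{"method": "move_arm", "body": {"motion": "1 0.2 0.5 0.8 0;1 0.3 1 0.8 0;1 0.3 1 0.8 0;1 0.3 1 0.8 0;1 0.3 1 0.8 0;1 0.3 1 0.8 0;1 0.3 1 0.8 0;1 0.3 1 0.8 0"}}

```text
time: 6.35
position: [0.3021, -0.2135, 0.2389]
tool_rot: [0.358, 0.933, -0.018, 0.006]
ft_force: [0.2, -0.8, 0.7]
grip_width: 0.0872
grip_force: 0.0
```

```bash
python3 -c "
from h import *
st()"
```

```text
t 6.35 q [-0.898  0.157  2.028 -0.032  0.928 -1.717] p [ 0.3021 -0.2135  0.2389] w 0.0872 gf 0.0
[[-0.743  0.669 -0.001]
 [ 0.669  0.742 -0.039]
 [-0.025 -0.03  -0.999]]
```

Emit:
{"method": "move_arm", "body": {"motion": "1 1 0 0 0;1 1 0 0 0;1 1 0 0 0;1 1 0 0 0;1 1 0 0 0;1 1 0 0 0;1 1 0 0 0;1 1 0 0 0"}}

```text
time: 7.02
position: [0.154, -0.0843, 0.2361]
tool_rot: [0.361, 0.932, -0.022, 0.009]
ft_force: [-0.1, -1.2, 0.7]
grip_width: 0.087
grip_force: 0.0
```

```bash
python3 -c "
from h import *
st()"
```

```text
t 7.02 q [-1.146 -0.23   2.394 -0.023  0.934 -1.965] p [ 0.154  -0.0843  0.2361] w 0.087 gf 0.0
[[-0.739  0.673  0.002]
 [ 0.673  0.738 -0.048]
 [-0.033 -0.034 -0.999]]
```

```bash
cat >> h.py <<'E'
def to(*targets, yaw=None):
    """units from current pose to each world target; yaw = desired tool-x angle deg"""
    o,T=st(); p=np.array(o["position"]); out=[]
    for t in targets: out.append((T.T@(np.array(t)-p)/.2).round(3).tolist())
    print("shift units",out)
    if yaw is not None:
        cur=np.degrees(np.arctan2(T[1,0],T[0,0])); d=-(yaw-cur+180)%360; d=d-360 if d>180 else d
        print("yaw now",cur.round(2),"turn units",round(((-(yaw-cur)+180)%360-180)/180,4))
E
python3 -c "
from h import *
to([.3,-.2,.3],[.4,0,.45],[.4,.2,.5],[.2,.45,.6],[.05,.45,.7],yaw=0)"
```

```text
t 7.02 q [-1.146 -0.23   2.394 -0.023  0.934 -1.965] p [ 0.154  -0.0843  0.2361] w 0.087 gf 0.0
[[-0.739  0.673  0.002]
 [ 0.673  0.738 -0.048]
 [-0.033 -0.034 -0.999]]
shift units [[-0.939, 0.054, -0.29], [-0.661, 1.103, -1.086], [0.003, 1.833, -1.384], [1.566, 2.066, -1.945], [2.104, 1.543, -2.446]]
yaw now 137.7 turn units 0.765
```

Emit:
{"method": "move_arm", "body": {"motion": "1 -0.9 0.1 -0.3 0;1 -0.9 0.1 -0.3 0;1 -0.9 0.1 -0.3 0;1 -0.9 0.1 -0.3 0;1 -0.9 0.1 -0.3 0;1 -0.66 1 -1 0;1 -0.66 1 -1 0;1 -0.66 1 -1 0;1 -0.66 1 -1 0;1 -0.66 1 -1 0;1 -0.66 1 -1 0;1 -0.66 1 -1 0"}}

```text
time: 8.02
position: [0.3908, -0.0106, 0.4352]
tool_rot: [0.357, 0.934, -0.017, 0.011]
ft_force: [-0.6, -0.8, 0.5]
grip_width: 0.0875
grip_force: 0.0
```

Emit:
{"method": "move_arm", "body": {"motion": "1 0.66 0.8 -0.3 0.3;1 0.66 0.8 -0.3 0.3;1 0.66 0.8 -0.3 0.3;1 0.66 0.8 -0.3 0.3;1 0.66 0.8 -0.3 0.3;1 1 0.95 -0.5 0.3;1 1 0.95 -0.5 0.3;1 1 0.95 -0.5 0.3;1 1 0.95 -0.5 0.3"}}

```text
time: 8.77
position: [0.3661, 0.2692, 0.5209]
tool_rot: [0.746, 0.666, -0.013, 0.014]
ft_force: [0.8, 0.4, -1.1]
grip_width: 0.0869
grip_force: 0.0
```

```bash
python3 -c "
from h import *
to([.2,.45,.6],[.05,.5,.7],[.05,.5,.8],yaw=0)"
```

```text
t 8.77 q [ 0.411  0.072  1.32  -0.036  1.765  0.517] p [0.3661 0.2692 0.5209] w 0.0869 gf 0.0
[[ 0.112  0.994 -0.   ]
 [ 0.993 -0.112 -0.038]
 [-0.038  0.004 -0.999]]
shift units [[0.79, -0.925, -0.43], [0.935, -1.696, -0.939], [0.916, -1.694, -1.438]]
yaw now 83.56 turn units 0.4642
```

Emit:
{"method": "move_arm", "body": {"motion": "1 0.8 -0.95 -0.5 0;1 0.8 -0.95 -0.5 0;1 0.8 -0.95 -0.5 0;1 0.8 -0.95 -0.5 0;1 0.8 -0.95 -0.5 0;1 0.8 -0.95 -0.5 0;1 0.8 -0.95 -0.5 0;1 0.8 -0.95 -0.5 0"}}

```text
time: 9.43
position: [0.1927, 0.4537, 0.6139]
tool_rot: [0.743, 0.67, -0.012, 0.013]
ft_force: [0.8, -0.1, 1.0]
grip_width: 0.0872
grip_force: 0.0
```

Emit:
{"method": "move_arm", "body": {"motion": "1 0.1 -0.7 -1 0;1 0.1 -0.7 -1 0;1 0.1 -0.7 -1 0;1 0.1 -0.7 -1 0;1 0.1 -0.7 -1 0;1 0.1 -0.7 -1 0;1 0.1 -0.7 -1 0;1 0.1 -0.7 -1 0;1 0.1 -0.7 -1 0;1 0.1 -0.7 -1 0"}}

```text
time: 10.27
position: [0.0577, 0.4905, 0.808]
tool_rot: [0.745, 0.667, -0.012, 0.013]
ft_force: [-0.2, -1.1, -0.5]
grip_width: 0.0871
grip_force: 0.0
```

```bash
python3 -c "
from h import *
st()"
```

```text
t 10.27 q [ 1.234  0.33   0.218 -0.022  2.627  1.325] p [0.0577 0.4905 0.808 ] w 0.0871 gf 0.0
[[ 0.111  0.994 -0.001]
 [ 0.993 -0.111 -0.036]
 [-0.036  0.003 -0.999]]
```

Emit:
{"method": "move_arm", "body": {"motion": "1 0 0 -1 0;1 0 0 -1 0;1 0 0 -1 0;1 0 0 -1 0;1 0 0 -1 0;1 0 0 -1 0"}}

```text
time: 10.77
position: [0.053, 0.4567, 0.8332]
tool_rot: [0.744, 0.668, 0.003, 0.004]
ft_force: [-0.4, 1.1, 0.4]
grip_width: 0.0874
grip_force: 0.0
```

```bash
python3 -c "
from h import *
st()"
```

```text
t 10.77 q [ 1.218  0.276  0.218 -0.021  2.646  1.308] p [0.053  0.4567 0.8332] w 0.0874 gf 0.0
[[ 0.109  0.994  0.01 ]
 [ 0.994 -0.109 -0.002]
 [-0.001  0.01  -1.   ]]
```

Emit:
{"method": "move_arm", "body": {"motion": "1 0 0 -1 0;1 0 0 -1 0;1 0 0 -1 0;1 0 0 -1 0;1 0 0 -1 0;1 0 0 -1 0"}}

```text
time: 11.27
position: [0.0504, 0.4357, 0.85]
tool_rot: [0.744, 0.668, 0.02, -0.005]
ft_force: [0.5, -0.2, -0.3]
grip_width: 0.0872
grip_force: 0.0
```

```bash
python3 -c "
from h import *
st()"
```

```text
t 11.27 q [ 1.207  0.238  0.218 -0.02   2.646  1.297] p [0.0504 0.4357 0.85  ] w 0.0872 gf 0.0
[[ 0.108  0.994  0.023]
 [ 0.994 -0.108  0.034]
 [ 0.036  0.02  -0.999]]
```

Findings from the tests:
- When a pose is out of reach, the arm settles for a nearby one, and the next call starts from there. Pushing up against the q5 limit tilts the tool outward, and that tilt stays.
- So I can tilt the held tray with its lip uphill, carry it to the bin, and turn it about the tool axis to pour. Pushing against the limit on the opposite side then undoes the tilt.

Now I grip the tray.

```bash
python3 -c "
from h import *
to([.3,.4,.6],[.5475,.1,.4],[.5475,-.004,.25],[.5475,-.004,.111],yaw=89)
f=np.load('scene0.npz');w=f['w'];b=w[140:190,60:135].reshape(-1,3);b=b[b[:,2]>.02];print('machine',np.nanmin(b,0),np.nanmax(b,0))"
```

```text
t 11.27 q [ 1.207  0.238  0.218 -0.02   2.646  1.297] p [0.0504 0.4357 0.85  ] w 0.0872 gf 0.0
[[ 0.108  0.994  0.023]
 [ 0.994 -0.108  0.034]
 [ 0.036  0.02  -0.999]]
shift units [[-0.088, 1.235, 1.272], [-1.482, 2.608, 2.249], [-2.026, 2.65, 2.981], [-2.051, 2.637, 3.675]]
yaw now 83.81 turn units -0.0288
machine [ 0.18303447 -0.85704254  0.02008831] [ 0.3892191  -0.692609    0.15228536]
```

Emit:
{"method": "move_arm", "body": {"motion": "1 0 1 1 -0.029;1 0 1 1 -0.029;1 0 1 1 -0.029;1 0 1 1 -0.029;1 0 1 1 -0.029;1 0 1 1 -0.029;1 0 1 1 -0.029;1 0 1 1 -0.029;1 -0.7 1 1 -0.029;1 -0.7 1 1 -0.029;1 -0.7 1 1 -0.029;1 -0.7 1 1 -0.029"}}

```text
time: 12.27
position: [0.237, 0.2787, 0.6507]
tool_rot: [0.713, 0.7, 0.021, -0.003]
ft_force: [-0.3, 0.2, 0.1]
grip_width: 0.087
grip_force: 0.0
```

Emit:
{"method": "move_arm", "body": {"motion": "1 -0.6 1 1 0;1 -0.6 1 1 0;1 -0.6 1 1 0;1 -0.6 1 1 0;1 -0.6 1 1 0;1 -0.6 1 1 0;1 -0.6 1 1 0;1 -0.6 1 1 0;1 -0.6 1 1 0"}}

```text
time: 13.02
position: [0.4425, 0.1637, 0.447]
tool_rot: [0.714, 0.7, 0.018, -0.005]
ft_force: [-0.5, -0.6, -0.0]
grip_width: 0.0867
grip_force: 0.0
```

```bash
python3 -c "
from h import *
to([.5475,-.004,.25],[.5475,-.004,.111],yaw=89)"
```

```text
t 13.02 q [0.097 0.1   1.473 0.03  1.548 0.117] p [0.4425 0.1637 0.447 ] w 0.0867 gf 0.0
[[ 0.02   1.     0.018]
 [ 0.999 -0.02   0.032]
 [ 0.032  0.017 -0.999]]
shift units [[-0.859, 0.525, 0.966], [-0.882, 0.514, 1.661]]
yaw now 88.87 turn units -0.0007
```

Emit:
{"method": "move_arm", "body": {"motion": "1 -0.859 0.525 0.72 0;1 -0.859 0.525 0.72 0;1 -0.859 0.525 0.72 0;1 -0.859 0.525 0.72 0;1 -0.859 0.525 0.72 0;1 -0.859 0.525 0.72 0;1 -0.859 0.525 0.72 0;1 -0.859 0.525 0.72 0;1 -0.859 0.525 0.72 0;1 -0.859 0.525 0.72 0"}}

```text
time: 13.85
position: [0.5469, -0.0025, 0.3045]
tool_rot: [0.712, 0.702, 0.021, -0.002]
ft_force: [0.3, 0.5, 0.2]
grip_width: 0.0869
grip_force: 0.0
```

```bash
python3 - <<'E'
from h import *
p,d,m=shot("wrist"); save("wrist1",p); w=cloud(d,m); np.savez("wrist1.npz",p=p,w=w)
z=w[...,2]
hi=(z>.126)&(z<.145)&(abs(w[...,0]-.55)<.06)
for b,c in blobs(0,hi,100): print("bar",c.round(),rect(w[b]),np.median(w[b],0))
to([.5475,-.004,.111],yaw=89)
E
```

```text
bar [310. 224.] (array([547.8,  -4.6]), array([119.8,  21.2]), 89.0) [ 0.54772289 -0.0022249   0.13347963]
t 13.9 q [-0.23   0.329  1.555  0.04   1.24  -0.228] p [ 0.5468 -0.0025  0.3044] w 0.0871 gf 0.0
[[ 0.015  1.     0.026]
 [ 0.999 -0.015  0.033]
 [ 0.033  0.026 -0.999]]
shift units [[-0.039, -0.021, 0.966]]
yaw now 89.16 turn units 0.0009
```

View pics/wrist1.png

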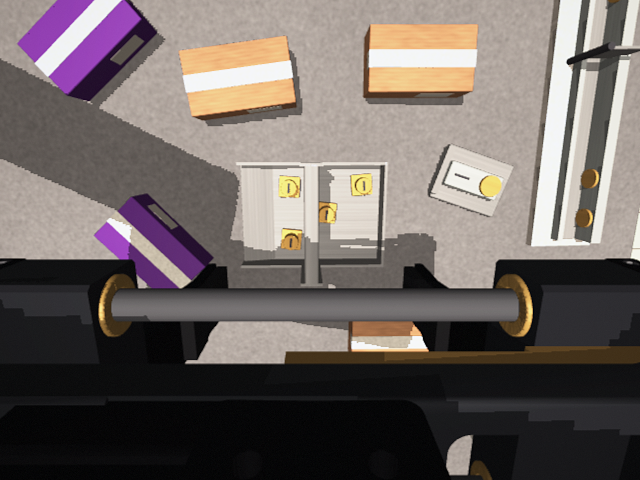

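The wrist picture shows exactly four plugs at (289,187), (361,184), (327,213) and (290,239). The ramp is on the left (−x) and the bar at (311,224), as measured. I'll descend and grip.

Emit:
{"method": "move_arm", "body": {"motion": "1 -0.04 -0.01 0.5 0;1 -0.04 -0.01 0.5 0;1 -0.04 -0.01 0.5 0;1 -0.04 -0.01 0.8 0;1 -0.04 -0.01 0.8 0;1 -0.04 -0.01 0.966 0;1 -0.04 -0.01 0.966 0;1 -0.04 -0.01 0.966 0;1 -0.04 -0.01 0.966 0"}}

```text
time: 14.65
position: [0.55, -0.0054, 0.1107]
tool_rot: [0.713, 0.701, 0.021, -0.002]
ft_force: [-0.0, 1.7, -0.6]
grip_width: 0.0868
grip_force: 0.0
```

Emit:
{"method": "move_arm", "body": {"motion": "-1 0 0 0 0;-1 0 0 0 0;-1 0 0 0 0;-1 0 0 0 0;-1 0 0 0 0;-1 0 0 0 0;-1 0 0 0 0;-1 0 0 0 0;-1 0 0 0 0;-1 0 0 0 0", "newtons": 55}}

```text
time: 15.48
position: [0.5487, -0.0058, 0.1087]
tool_rot: [0.713, 0.701, 0.02, -0.004]
ft_force: [-0.2, 0.7, -0.8]
grip_width: 0.0285
grip_force: 0.0
```

Emit:
{"method": "move_arm", "body": {"motion": "-1 0 0 -0.05 0;-1 0 0 -0.1 0;-1 0 0 -0.15 0;-1 0 0 -0.25 0;-1 0 0 -0.4 0;-1 0 0 -0.55 0;-1 0 0 -0.7 0;-1 0 0 -0.8 0;-1 0 0 -0.8 0"}}

```text
time: 16.23
position: [0.5474, -0.0116, 0.2738]
tool_rot: [0.713, 0.701, 0.022, 0.001]
ft_force: [1.1, -0.7, -4.9]
grip_width: 0.0133
grip_force: 54.9
```

```bash
python3 -c "
from h import *
to([.2,.4,.6],[.12,.43,.75],yaw=0)
for n in ('scene','side'):
    p,d,m=shot(n); save(n+'1',p); np.savez(n+'1.npz',p=p,d=d,w=cloud(d,m))
a=cv2.imread('pics/scene1.png');b=cv2.imread('pics/side1.png');cv2.imwrite('pics/lift.png',np.hstack([a[130:430,180:540],b[60:360,150:510]]))
"
```

```text
t 16.23 q [-0.246  0.36   1.598  0.041  1.159 -0.245] p [ 0.5474 -0.0116  0.2738] w 0.0133 gf 54.9
[[ 0.016  0.999  0.033]
 [ 0.999 -0.017  0.03 ]
 [ 0.031  0.032 -0.999]]
shift units [[2.078, -1.72, -1.624], [2.245, -2.098, -2.382]]
yaw now 89.06 turn units 0.4948
```

View pics/lift.png

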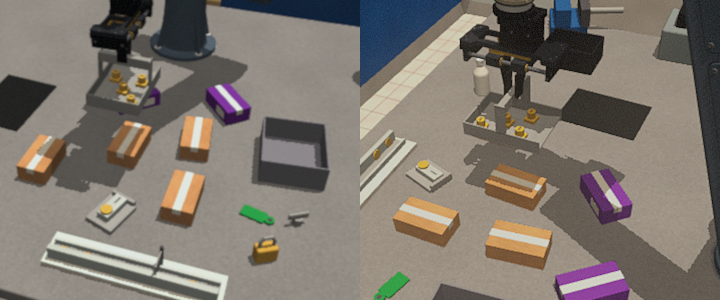

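The tray is lifted with all four plugs in it, and the base carton is uncovered. Next I measure the base carton and how the tray sits in the grip.

```bash
python3 - <<'E'
from h import *
for n in ("scene","side"):
    f=np.load(n+"1.npz"); w=f["w"]; z=w[...,2]
    top=(abs(z-.042)<.006)&(w[...,0]>.4)&(w[...,0]<.72)&(abs(w[...,1])<.25)
    for b,c in blobs(n,top): print("top42",c.round(),rect(w[b]),w[b][:,2].mean().round(4),b.sum())
    t=(z>.17)&(z<.26)&(abs(w[...,0]-.55)<.11)&(abs(w[...,1])<.1)
    for b,c in blobs(n,t,300):
        P=w[b]; print("tray",c.round(),rect(P),P[:,2].min(),P[:,2].max())
        for x0 in (.47,.5,.53,.56,.59,.62): 
            s=P[abs(P[:,0]-x0)<.012]; print(x0,"zmin",np.percentile(s[:,2],2).round(4) if len(s) else 0,end=" ")
        print()
E
```

```text
top42 [377. 263.] (array([471.4, 149.6]), array([125.7,  70. ]), 7.2) 0.0435 944
top42 [309. 269.] (array([545.4,  -1.2]), array([125.6,  72.5]), -3.2) 0.0436 993
top42 [221. 284.] (array([ 658.1, -180.4]), array([124.7,  72.7]), -1.4) 0.0436 1084
top42 [364. 318.] (array([667.2, 166.7]), array([105.7,  71.1]), -0.1) 0.0438 1070
tray [302. 217.] (array([551.9, -10.5]), array([173.7, 122.9]), -1.2) 0.18555155407216029 0.25999599408654195
0.47 zmin 0.1905 0.5 zmin 0.188 0.53 zmin 0.1881 0.56 zmin 0.189 0.59 zmin 0.1892 0.62 zmin 0.1884 
top42 [306. 241.] (array([543.5,   0.6]), array([123. ,  74.5]), -3.2) 0.0424 1270
top42 [219. 276.] (array([667.1, 167.9]), array([105.7,  72.9]), -0.7) 0.0426 1339
top42 [309. 298.] (array([469.1, 151.1]), array([120.5,  74.8]), 7.0) 0.0425 1724
tray [303. 181.] (array([548.5,  -8.7]), array([168.2, 125.6]), -0.8) 0.18115383459242462 0.2598659786356724
0.47 zmin 0.1844 0.5 zmin 0.1849 0.53 zmin 0.1853 0.56 zmin 0.1847 0.59 zmin 0.1849 0.62 zmin 0.1857
```

The fingers closed late and hold only the top of the bar. I'll set the tray back on the carton and grip it deeper.

Emit:
{"method": "move_arm", "body": {"motion": "-1 0.025 0 0.2 0;-1 0.025 0 0.4 0;-1 0.025 0 0.55 0;-1 0.025 0 0.65 0;-1 0.025 0 0.68 0;-1 0.025 0 0.705 0;-1 0.025 0 0.705 0;-1 0.025 0 0.705 0;-1 0.025 0 0.705 0"}}

```text
time: 17.08
position: [0.5435, -0.0004, 0.1296]
tool_rot: [0.713, 0.701, 0.017, -0.008]
ft_force: [-11.2, 0.3, 23.2]
grip_width: 0.0132
grip_force: 55.1
```

Emit:
{"method": "move_arm", "body": {"motion": "0 0 0 0 0;0 0 0 0 0;0 0 0 0 0;0 0 0 0 0;0 0 0 0 0;0 0 0 0 0"}}

```text
time: 17.58
position: [0.5486, -0.0014, 0.1275]
tool_rot: [0.713, 0.701, 0.02, -0.004]
ft_force: [-0.1, -0.1, 0.2]
grip_width: 0.0412
grip_force: 0.0
```

```bash
python3 -c "
from h import *
to([.5475,-.006,.109],yaw=89)"
```

```text
t 17.58 q [-0.227  0.565  1.736  0.05   0.827 -0.244] p [ 0.5486 -0.0014  0.1275] w 0.0412 gf 0.0
[[ 0.017  1.     0.023]
 [ 0.999 -0.018  0.033]
 [ 0.033  0.022 -0.999]]
shift units [[-0.026, -0.007, 0.092]]
yaw now 89.03 turn units 0.0002
```

Emit:
{"method": "move_arm", "body": {"motion": "0 0 0 0.1 0;0 0 0 0.1 0;0 0 0 0.1 0;-1 0 0 0.1 0;-1 0 0 0.1 0;-1 0 0 0.1 0;-1 0 0 0.1 0;-1 0 0 0.1 0;-1 0 0 0.1 0;-1 0 0 0.1 0;-1 0 0 0.1 0;-1 0 0 0.1 0", "newtons": 60}}

```text
time: 18.58
position: [0.5475, -0.0005, 0.1081]
tool_rot: [0.713, 0.701, 0.019, -0.005]
ft_force: [-4.9, -1.0, 4.8]
grip_width: 0.0137
grip_force: 60.0
```

Emit:
{"method": "move_arm", "body": {"motion": "-1 0 0 0 0;-1 0 0 -0.1 0;-1 0 0 -0.2 0;-1 0 0 -0.3 0;-1 0 0 -0.4 0;-1 0 0 -0.55 0;-1 0 0 -0.7 0;-1 0 0 -0.8 0;-1 0 0 -0.8 0"}}

```text
time: 19.33
position: [0.5485, -0.0067, 0.2717]
tool_rot: [0.713, 0.701, 0.023, 0.001]
ft_force: [0.6, -0.9, -5.1]
grip_width: 0.0132
grip_force: 59.9
```

```bash
python3 - <<'E'
from h import *
p,d,m=shot("side"); w=cloud(d,m); z=w[...,2]
t=(z>.12)&(z<.26)&(abs(w[...,0]-.55)<.11)&(abs(w[...,1])<.1)
for b,c in blobs(0,t,300):
    P=w[b]; print("tray",c.round(),rect(P),P[:,2].min(),P[:,2].max())
    for x0 in (.47,.5,.53,.56,.59,.62): 
        s=P[abs(P[:,0]-x0)<.012]; print(x0,"zmin",np.percentile(s[:,2],2).round(4) if len(s) else 0,end=" ")
to([.35,.25,.5],[.12,.43,.75],yaw=0)
E
```

```text
tray [301. 174.] (array([550.9,  -3.7]), array([167.2, 125.7]), -1.2) 0.2029411191370074 0.2599108305226455
0.47 zmin 0.2059 0.5 zmin 0.2072 0.53 zmin 0.2076 0.56 zmin 0.2078 0.59 zmin 0.2087 0.62 zmin 0.2096 t 19.38 q [-0.237  0.366  1.603  0.041  1.153 -0.236] p [ 0.547  -0.0064  0.2691] w 0.0129 gf 59.9
[[ 0.017  0.999  0.029]
 [ 0.999 -0.018  0.031]
 [ 0.032  0.028 -0.999]]
shift units [[1.301, -0.975, -1.141], [2.221, -2.105, -2.395]]
yaw now 89.03 turn units 0.4946
```

Emit:
{"method": "move_arm", "body": {"motion": "-1 0.03 -0.03 -0.04 0.01;-1 0.1 -0.08 -0.12 0.03;-1 0.2 -0.16 -0.22 0.05;-1 0.3 -0.25 -0.32 0.08;-1 0.42 -0.34 -0.42 0.11;-1 0.54 -0.44 -0.52 0.14;-1 0.66 -0.54 -0.62 0.17;-1 0.76 -0.63 -0.72 0.2;-1 0.85 -0.7 -0.82 0.22;-1 0.92 -0.76 -0.9 0.24;-1 0.97 -0.79 -0.95 0.25;-1 1 -0.8 -1 0.25"}}

```text
time: 20.38
position: [0.3822, 0.1914, 0.4688]
tool_rot: [0.927, 0.375, 0.015, -0.012]
ft_force: [-0.2, 0.2, -5.5]
grip_width: 0.0132
grip_force: 59.9
```

```bash
python3 - <<'E'
from h import *
to([.25,.36,.6],[.12,.43,.75],yaw=2)
E
```

```text
t 20.38 q [0.18  0.011 1.514 0.029 1.592 0.983] p [0.3822 0.1914 0.4688] w 0.0132 gf 59.9
[[ 0.718  0.695  0.018]
 [ 0.695 -0.718  0.033]
 [ 0.036 -0.011 -0.999]]
shift units [[0.135, -1.073, -0.64], [-0.062, -1.784, -1.39]]
yaw now 44.04 turn units 0.2336
```

Emit:
{"method": "move_arm", "body": {"motion": "-1 0.01 -0.03 -0.02 0.01;-1 0.03 -0.1 -0.06 0.03;-1 0.05 -0.2 -0.12 0.05;-1 0.07 -0.3 -0.2 0.08;-1 0.09 -0.42 -0.28 0.11;-1 0.1 -0.54 -0.36 0.14;-1 0.11 -0.66 -0.44 0.17;-1 0.12 -0.78 -0.5 0.2;-1 0.13 -0.88 -0.56 0.22;-1 0.13 -0.95 -0.6 0.233;-1 0.13 -0.99 -0.63 0.233;-1 0.13 -1 -0.64 0.233"}}

```text
time: 21.38
position: [0.2604, 0.3489, 0.5997]
tool_rot: [1.0, 0.02, 0.01, -0.016]
ft_force: [0.1, 0.2, -5.2]
grip_width: 0.013
grip_force: 59.9
```

```bash
python3 - <<'E'
from h import *
to([.12,.43,.78],[.12,.43,.85],yaw=2)
E
```

```text
t 21.38 q [0.663 0.005 1.197 0.013 1.904 2.199] p [0.2604 0.3489 0.5997] w 0.013 gf 59.9
[[ 0.999  0.04   0.02 ]
 [ 0.039 -0.999  0.032]
 [ 0.022 -0.031 -0.999]]
shift units [[-0.666, -0.461, -0.902], [-0.658, -0.472, -1.252]]
yaw now 2.25 turn units 0.0014
```

Emit:
{"method": "move_arm", "body": {"motion": "-1 -0.02 -0.02 -0.03 0;-1 -0.06 -0.05 -0.1 0;-1 -0.12 -0.1 -0.2 0;-1 -0.2 -0.15 -0.3 0;-1 -0.28 -0.2 -0.41 0;-1 -0.36 -0.26 -0.52 0;-1 -0.44 -0.31 -0.62 0;-1 -0.52 -0.36 -0.72 0;-1 -0.58 -0.4 -0.82 0;-1 -0.63 -0.44 -0.9 0;-1 -0.65 -0.45 -0.95 0;-1 -0.66 -0.46 -1 0"}}

```text
time: 22.38
position: [0.1212, 0.4289, 0.801]
tool_rot: [1.0, 0.018, 0.012, -0.016]
ft_force: [-0.1, 0.8, -5.1]
grip_width: 0.0129
grip_force: 59.9
```

Emit:
{"method": "move_arm", "body": {"motion": "-1 0 0 -0.1 0;-1 0 0 -0.2 0;-1 0 0 -0.3 0;-1 0 0 -0.4 0;-1 0 0 -0.5 0;-1 0 0 -0.6 0;-1 0 0 -0.8 0;-1 0 0 -1 0"}}

```text
time: 23.05
position: [0.1124, 0.4034, 0.8649]
tool_rot: [0.999, 0.018, 0.021, -0.032]
ft_force: [-0.3, 0.2, -5.5]
grip_width: 0.0137
grip_force: 59.9
```

```bash
python3 - <<'E'
from h import *
st()
E
```

```text
t 23.05 q [ 1.032  0.201  0.218 -0.003  2.646  2.564] p [0.1124 0.4034 0.8649] w 0.0137 gf 59.9
[[ 0.999  0.037  0.04 ]
 [ 0.035 -0.997  0.064]
 [ 0.042 -0.063 -0.997]]
```

Emit:
{"method": "move_arm", "body": {"motion": "-1 0 0 -1 0;-1 0 0 -1 0;-1 0 0 -1 0;-1 0 0 -1 0;-1 0 0 -1 0;-1 0 0 -1 0;-1 0 0 -1 0;-1 0 0 -1 0;-1 0 0 -1 0;-1 0 0 -1 0;-1 0 0 -1 0;-1 0 0 -1 0"}}

```text
time: 24.05
position: [0.1037, 0.3833, 0.8796]
tool_rot: [0.998, 0.018, 0.03, -0.048]
ft_force: [-0.4, 1.2, -5.5]
grip_width: 0.0135
grip_force: 59.9
```

```bash
python3 - <<'E'
from h import *
st()
E
```

```text
t 24.05 q [ 1.023  0.163  0.219 -0.     2.646  2.558] p [0.1037 0.3833 0.8796] w 0.0135 gf 59.9
[[ 0.998  0.039  0.059]
 [ 0.033 -0.995  0.096]
 [ 0.062 -0.094 -0.994]]
```

Emit:
{"method": "move_arm", "body": {"motion": "-1 0 1 -1 0;-1 0 1 -1 0;-1 0 1 -1 0;-1 0 1 -1 0;-1 0 1 -1 0;-1 0 1 -1 0"}}

```text
time: 24.55
position: [0.13, 0.3308, 0.9055]
tool_rot: [0.996, 0.017, 0.057, -0.073]
ft_force: [0.1, -0.6, -5.4]
grip_width: 0.0132
grip_force: 59.9
```

```bash
python3 - <<'E'
from h import *
st()
E
```

```text
t 24.55 q [0.87  0.091 0.219 0.022 2.646 2.425] p [0.13   0.3308 0.9055] w 0.0132 gf 59.9
[[ 0.993  0.043  0.111]
 [ 0.027 -0.989  0.147]
 [ 0.116 -0.143 -0.983]]
```

Emit:
{"method": "move_arm", "body": {"motion": "-1 -0.6 0.8 -1 0;-1 -0.6 0.8 -1 0;-1 -0.6 0.8 -1 0;-1 -0.6 0.8 -1 0"}}

```text
time: 24.88
position: [0.0753, 0.3019, 0.9268]
tool_rot: [0.992, 0.017, 0.081, -0.096]
ft_force: [-0.6, 0.4, -5.4]
grip_width: 0.0133
grip_force: 59.9
```

Emit:
{"method": "move_arm", "body": {"motion": "-1 -0.6 0.8 -1 0;-1 -0.6 0.8 -1 0;-1 -0.6 0.8 -1 0;-1 -0.6 0.8 -1 0"}}

```text
time: 25.22
position: [0.0035, 0.2633, 0.943]
tool_rot: [0.987, 0.016, 0.102, -0.12]
ft_force: [0.5, -0.7, -5.2]
grip_width: 0.0136
grip_force: 59.9
```

```bash
python3 - <<'E'
from h import *
st()
E
```

```text
t 25.22 q [ 1.263 -0.032  0.218 -0.246  2.647  2.565] p [0.0035 0.2633 0.943 ] w 0.0136 gf 59.9
[[ 0.978  0.057  0.198]
 [ 0.008 -0.971  0.241]
 [ 0.206 -0.234 -0.95 ]]
```

Emit:
{"method": "move_arm", "body": {"motion": "-1 -0.6 0.8 -1 0;-1 -0.6 0.8 -1 0;-1 -0.6 0.8 -1 0;-1 -0.6 0.8 -1 0"}}

```text
time: 25.55
position: [-0.0767, 0.1975, 0.953]
tool_rot: [0.982, 0.018, 0.117, -0.147]
ft_force: [0.3, 0.1, -5.1]
grip_width: 0.0132
grip_force: 59.9
```

```bash
python3 - <<'E'
from h import *
st()
E
```

```text
t 25.55 q [ 1.828 -0.056  0.218 -0.664  2.647  2.723] p [-0.0767  0.1975  0.953 ] w 0.0132 gf 59.9
[[ 0.972  0.069  0.225]
 [ 0.    -0.956  0.293]
 [ 0.236 -0.285 -0.929]]
```

```bash
python3 - <<'E'
from h import *
to([.06,.34,.88],[.18,.52,.72])
E
```

```text
t 25.55 q [ 1.828 -0.056  0.218 -0.664  2.647  2.723] p [-0.0767  0.1975  0.953 ] w 0.0132 gf 59.9
[[ 0.972  0.069  0.225]
 [ 0.    -0.956  0.293]
 [ 0.236 -0.285 -0.929]]
shift units [[0.578, -0.53, 0.702], [0.972, -1.12, 1.845]]
```

Emit:
{"method": "move_arm", "body": {"motion": "-1 0.1 -0.1 0.12 0;-1 0.2 -0.2 0.25 0;-1 0.32 -0.3 0.38 0;-1 0.45 -0.42 0.54 0;-1 0.58 -0.53 0.7 0;-1 0.65 -0.63 0.8 0;-1 0.72 -0.73 0.9 0;-1 0.75 -0.8 1 0;-1 0.75 -0.8 1 0"}}

```text
time: 26.3
position: [0.108, 0.4165, 0.8396]
tool_rot: [0.984, 0.017, 0.114, -0.139]
ft_force: [0.2, 0.7, -7.6]
grip_width: 0.0134
grip_force: 59.9
```

```bash
python3 - <<'E'
from h import *
to([.19,.54,.72],[.22,.62,.76])
E
```

```text
t 26.3 q [ 1.107e+00 -1.000e-03  6.110e-01 -8.700e-02  2.174e+00  2.581e+00] p [0.108  0.4165 0.8396] w 0.0134 gf 59.9
[[ 0.973  0.066  0.219]
 [ 0.002 -0.961  0.278]
 [ 0.229 -0.27  -0.935]]
shift units [[0.263, -0.405, 0.821], [0.456, -0.833, 0.778]]
```

Emit:
{"method": "move_arm", "body": {"motion": "-1 0.1 -0.15 0.15 0;-1 0.2 -0.3 0.3 0;-1 0.3 -0.5 0.5 0;-1 0.4 -0.7 0.7 0;-1 0.46 -0.83 0.78 0;-1 0.46 -0.83 0.78 0;-1 0.46 -0.83 0.78 0"}}

```text
time: 26.88
position: [0.2225, 0.6236, 0.7582]
tool_rot: [0.984, 0.018, 0.113, -0.139]
ft_force: [-0.0, 0.1, -9.4]
grip_width: 0.0133
grip_force: 59.9
```

```bash
python3 - <<'E'
from h import *
st()
E
```

```text
t 26.88 q [ 1.089  0.353  0.392 -0.073  2.04   2.579] p [0.2225 0.6236 0.7582] w 0.0133 gf 59.9
[[ 0.974  0.067  0.218]
 [ 0.004 -0.961  0.277]
 [ 0.228 -0.269 -0.936]]
```

Emit:
{"method": "move_arm", "body": {"motion": "-1 0.6 -1 0.25 0;-1 0.6 -1 0.25 0;-1 0.6 -1 0.25 0;-1 0.6 -1 0.25 0;-1 0.6 -1 0.25 0;-1 0.6 -1 0.25 0"}}

```text
time: 27.38
position: [0.2863, 0.7128, 0.7176]
tool_rot: [0.98, 0.018, 0.123, -0.158]
ft_force: [-0.4, -0.1, -5.2]
grip_width: 0.0133
grip_force: 60.0
```

```bash
python3 - <<'E'
from h import *
st()
E
```

```text
t 27.38 q [ 1.065  0.528  0.22  -0.058  1.993  2.564] p [0.2863 0.7128 0.7176] w 0.0133 gf 60.0
[[ 0.969  0.074  0.235]
 [-0.003 -0.949  0.314]
 [ 0.246 -0.305 -0.92 ]]
```

Emit:
{"method": "move_arm", "body": {"motion": "-1 0.6 -1 0.25 0;-1 0.6 -1 0.25 0;-1 0.6 -1 0.25 0;-1 0.6 -1 0.25 0;-1 0.6 -1 0.25 0;-1 0.6 -1 0.25 0"}}

```text
time: 27.88
position: [0.3342, 0.7717, 0.659]
tool_rot: [0.976, 0.019, 0.13, -0.173]
ft_force: [0.4, 0.8, -5.7]
grip_width: 0.0133
grip_force: 60.0
```

```bash
python3 - <<'E'
from h import *
st()
E
```

```text
t 27.88 q [ 1.045  0.621  0.219 -0.044  1.867  2.555] p [0.3342 0.7717 0.659 ] w 0.0133 gf 60.0
[[ 0.966  0.082  0.247]
 [-0.008 -0.94   0.342]
 [ 0.26  -0.333 -0.906]]
```

Emit:
{"method": "move_arm", "body": {"motion": "-1 0.65 -1 -0.7 0;-1 0.65 -1 -0.7 0;-1 0.65 -1 -0.7 0;-1 0.65 -1 -0.7 0"}}

```text
time: 28.22
position: [0.3366, 0.7548, 0.69]
tool_rot: [0.972, 0.019, 0.138, -0.189]
ft_force: [0.1, 0.2, -4.8]
grip_width: 0.0134
grip_force: 60.0
```

Emit:
{"method": "move_arm", "body": {"motion": "-1 0.65 -1 -0.7 0;-1 0.65 -1 -0.7 0;-1 0.65 -1 -0.7 0;-1 0.65 -1 -0.7 0"}}

```text
time: 28.55
position: [0.3391, 0.7407, 0.7139]
tool_rot: [0.968, 0.02, 0.145, -0.202]
ft_force: [0.3, -0.1, -6.2]
grip_width: 0.0136
grip_force: 60.0
```

```bash
python3 - <<'E'
from h import *
st()
E
```

```text
t 28.55 q [ 1.013  0.555  0.218 -0.022  1.867  2.531] p [0.3391 0.7407 0.7139] w 0.0136 gf 60.0
[[ 0.957  0.097  0.272]
 [-0.02  -0.918  0.396]
 [ 0.288 -0.385 -0.877]]
```

Emit:
{"method": "move_arm", "body": {"motion": "-1 0.65 -1 -0.7 0;-1 0.65 -1 -0.7 0;-1 0.65 -1 -0.7 0;-1 0.65 -1 -0.7 0"}}

```text
time: 28.88
position: [0.3398, 0.7258, 0.7384]
tool_rot: [0.965, 0.02, 0.152, -0.215]
ft_force: [-0.3, -0.2, -6.0]
grip_width: 0.0132
grip_force: 60.0
```

Emit:
{"method": "move_arm", "body": {"motion": "-1 0.65 -1 -0.7 0;-1 0.65 -1 -0.7 0;-1 0.65 -1 -0.7 0;-1 0.65 -1 -0.7 0"}}

```text
time: 29.22
position: [0.3389, 0.7102, 0.7632]
tool_rot: [0.96, 0.021, 0.159, -0.228]
ft_force: [-1.1, 0.5, -5.1]
grip_width: 0.0132
grip_force: 60.0
```

```bash
python3 - <<'E'
from h import *
st()
E
```

```text
t 29.22 q [9.840e-01 4.930e-01 2.180e-01 1.000e-03 1.867e+00 2.512e+00] p [0.3389 0.7102 0.7632] w 0.0132 gf 60.0
[[ 0.949  0.112  0.295]
 [-0.032 -0.895  0.445]
 [ 0.314 -0.432 -0.845]]
```

Emit:
{"method": "move_arm", "body": {"motion": "-1 0.7 -1 -0.4 0;-1 0.7 -1 -0.4 0;-1 0.7 -1 -0.4 0;-1 0.7 -1 -0.4 0"}}

```text
time: 29.55
position: [0.3521, 0.7106, 0.7691]
tool_rot: [0.956, 0.021, 0.165, -0.241]
ft_force: [-0.5, 0.3, -5.6]
grip_width: 0.0133
grip_force: 60.0
```

Emit:
{"method": "move_arm", "body": {"motion": "-1 0.7 -1 -0.4 0;-1 0.7 -1 -0.4 0;-1 0.7 -1 -0.4 0;-1 0.7 -1 -0.4 0"}}

```text
time: 29.88
position: [0.3616, 0.7081, 0.7804]
tool_rot: [0.951, 0.021, 0.173, -0.255]
ft_force: [-0.2, -0.7, -4.7]
grip_width: 0.0134
grip_force: 60.0
```

Emit:
{"method": "move_arm", "body": {"motion": "-1 0.7 -1 -0.4 0;-1 0.7 -1 -0.4 0;-1 0.7 -1 -0.4 0;-1 0.7 -1 -0.4 0"}}

```text
time: 30.22
position: [0.3688, 0.7042, 0.7931]
tool_rot: [0.946, 0.022, 0.181, -0.268]
ft_force: [0.4, 0.4, -5.8]
grip_width: 0.0136
grip_force: 60.0
```

Emit:
{"method": "move_arm", "body": {"motion": "-1 0.7 -1 -0.4 0;-1 0.7 -1 -0.4 0;-1 0.7 -1 -0.4 0;-1 0.7 -1 -0.4 0"}}

```text
time: 30.55
position: [0.3742, 0.699, 0.807]
tool_rot: [0.941, 0.022, 0.189, -0.282]
ft_force: [-0.4, 0.8, -5.5]
grip_width: 0.0133
grip_force: 60.0
```

Emit:
{"method": "move_arm", "body": {"motion": "-1 0.7 -1 -0.4 0;-1 0.7 -1 -0.4 0;-1 0.7 -1 -0.4 0;-1 0.7 -1 -0.4 0"}}

```text
time: 30.88
position: [0.3777, 0.6924, 0.8226]
tool_rot: [0.935, 0.022, 0.197, -0.295]
ft_force: [0.3, -0.6, -5.8]
grip_width: 0.0136
grip_force: 60.0
```

```bash
python3 - <<'E'
from h import *
st()
E
```

```text
t 30.88 q [0.905 0.442 0.218 0.069 1.759 2.466] p [0.3777 0.6924 0.8226] w 0.0136 gf 60.0
[[ 0.922  0.157  0.355]
 [-0.075 -0.825  0.56 ]
 [ 0.381 -0.543 -0.749]]
```

Emit:
{"method": "move_arm", "body": {"motion": "-1 0.65 -1 -0.4 0;-1 0.65 -1 -0.4 0;-1 0.65 -1 -0.4 0;-1 0.65 -1 -0.4 0"}}

```text
time: 31.22
position: [0.3754, 0.686, 0.8397]
tool_rot: [0.929, 0.022, 0.205, -0.308]
ft_force: [-0.2, -0.5, -4.7]
grip_width: 0.0135
grip_force: 60.0
```

Emit:
{"method": "move_arm", "body": {"motion": "-1 0.65 -1 -0.4 0;-1 0.65 -1 -0.4 0;-1 0.65 -1 -0.4 0;-1 0.65 -1 -0.4 0;-1 0.65 -1 -0.4 0"}}

```text
time: 31.63
position: [0.3718, 0.6766, 0.8586]
tool_rot: [0.923, 0.022, 0.212, -0.321]
ft_force: [0.1, -0.4, -5.0]
grip_width: 0.0135
grip_force: 60.0
```

```bash
python3 - <<'E'
from h import *
st()
for n in ("scene","side"):
    p,d,m=shot(n); save(n+"2",p); w=cloud(d,m); z=w[...,2]
    hi=(abs(z-.065)<.006)&(w[...,0]>.3)&(w[...,0]<.65)&(w[...,1]>.25)&(w[...,1]<.5)
    for b,c in blobs(n,hi,100): print("z65",c.round(),rect(w[b]),w[b][:,2].mean().round(4))
a=cv2.imread('pics/scene2.png');b=cv2.imread('pics/side2.png');cv2.imwrite('pics/tilt.png',np.hstack([a[0:400,300:640],b[:400,100:460]]))
E
```

```text
t 31.63 q [0.891 0.401 0.219 0.087 1.735 2.462] p [0.3718 0.6766 0.8586] w 0.0135 gf 60.0
[[ 0.909  0.178  0.377]
 [-0.095 -0.793  0.602]
 [ 0.406 -0.583 -0.704]]
z65 [476. 275.] (array([458.7, 381.4]), array([181.4, 150.8]), 5.7) 0.0647
z65 [257. 394.] (array([459.8, 382.1]), array([171.3, 153.3]), 5.5) 0.0644
```

View pics/tilt.png

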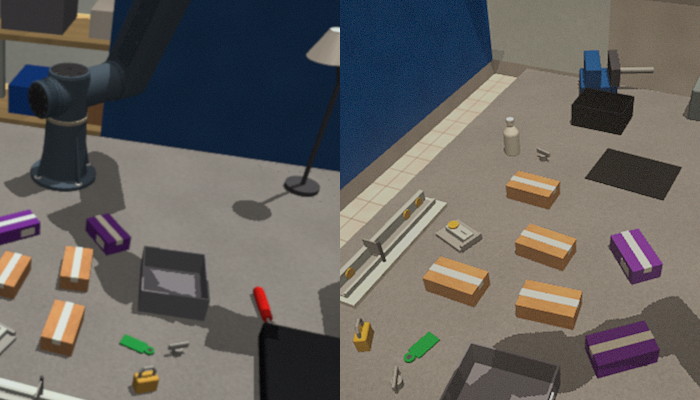

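The bin hasn't moved: both cameras put it at (0.459, 0.382). The tray is out of view up high, but the measured force of about 5.3 N matches the full tray's weight, so the plugs are still in it. Next I come down over the bin.

```bash
python3 - <<'E'
from h import *
to([.43,.55,.62],[.489,.417,.42])
E
```

```text
t 31.73 q [0.891 0.401 0.219 0.087 1.734 2.462] p [0.3718 0.6766 0.8587] w 0.0134 gf 60.0
[[ 0.909  0.178  0.377]
 [-0.095 -0.793  0.602]
 [ 0.406 -0.583 -0.704]]
shift units [[-0.16, 1.25, 0.569], [-0.235, 2.412, 0.983]]
```

Emit:
{"method": "move_arm", "body": {"motion": "-1 0 0.05 0.02 0;-1 -0.02 0.13 0.06 0;-1 -0.03 0.23 0.1 0;-1 -0.04 0.34 0.15 0;-1 -0.05 0.46 0.2 0;-1 -0.07 0.58 0.25 0;-1 -0.08 0.7 0.3 0;-1 -0.1 0.8 0.34 0;-1 -0.11 0.88 0.37 0;-1 -0.12 0.95 0.4 0;-1 -0.12 1 0.42 0;-1 -0.12 1 0.42 0"}}

```text
time: 32.73
position: [0.4179, 0.5695, 0.6678]
tool_rot: [0.924, 0.022, 0.21, -0.318]
ft_force: [-0.8, 0.8, -6.8]
grip_width: 0.0133
grip_force: 60.0
```

```bash
python3 - <<'E'
from h import *
to([.489,.417,.42],[.489,.417,.172])
E
```

```text
t 32.73 q [0.682 0.133 1.101 0.249 1.166 2.198] p [0.4179 0.5695 0.6678] w 0.0133 gf 60.0
[[ 0.911  0.173  0.375]
 [-0.094 -0.797  0.596]
 [ 0.402 -0.578 -0.71 ]]
shift units [[-0.103, 1.386, 0.559], [-0.601, 2.103, 1.439]]
```

Emit:
{"method": "move_arm", "body": {"motion": "-1 0 0.05 0.02 0;-1 -0.02 0.13 0.05 -0.02;-1 -0.03 0.23 0.09 -0.05;-1 -0.04 0.34 0.14 -0.08;-1 -0.05 0.46 0.19 -0.11;-1 -0.07 0.58 0.24 -0.14;-1 -0.08 0.7 0.29 -0.17;-1 -0.09 0.8 0.33 -0.2;-1 -0.1 0.88 0.36 -0.23;-1 -0.1 0.94 0.39 -0.25;-1 -0.1 0.97 0.4 -0.25;-1 -0.1 0.97 0.4 -0.25"}}

```text
time: 33.73
position: [0.4642, 0.4668, 0.4937]
tool_rot: [0.845, 0.373, 0.317, -0.215]
ft_force: [-0.4, 0.4, -5.8]
grip_width: 0.0135
grip_force: 60.0
```

```bash
python3 - <<'E'
from h import *
to([.489,.417,.3],[.489,.417,.172])
E
```

```text
t 33.73 q [0.44  0.109 1.568 0.54  0.84  0.944] p [0.4642 0.4668 0.4937] w 0.0135 gf 60.0
[[ 0.52   0.767  0.376]
 [ 0.494 -0.63   0.6  ]
 [ 0.697 -0.127 -0.706]]
shift units [[-0.733, 0.374, 0.581], [-1.179, 0.455, 1.033]]
```

Emit:
{"method": "move_arm", "body": {"motion": "-1 -0.05 0.03 0.04 0;-1 -0.12 0.06 0.1 0;-1 -0.2 0.1 0.17 0;-1 -0.3 0.15 0.25 0;-1 -0.4 0.2 0.33 0;-1 -0.5 0.26 0.41 0;-1 -0.6 0.31 0.48 0;-1 -0.68 0.35 0.54 0;-1 -0.73 0.374 0.58 0;-1 -0.73 0.374 0.58 0"}}

```text
time: 34.57
position: [0.4903, 0.4175, 0.2999]
tool_rot: [0.845, 0.373, 0.318, -0.214]
ft_force: [0.1, 0.4, -5.8]
grip_width: 0.0129
grip_force: 60.0
```

```bash
python3 - <<'E'
from h import *
to([.489,.417,.172])
for n in ("scene","side"):
    p,d,m=shot(n); save(n+"3",p); w=cloud(d,m); z=w[...,2]
    hi=(abs(z-.065)<.006)&(w[...,0]>.3)&(w[...,0]<.65)&(w[...,1]>.25)&(w[...,1]<.5)
    for b,c in blobs(n,hi,100): print("z65",c.round(),rect(w[b]),w[b][:,2].mean().round(4))
a=cv2.imread('pics/scene3.png');b=cv2.imread('pics/side3.png');cv2.imwrite('pics/over.png',np.hstack([a[100:400,340:600],b[150:450,80:460]]))
E
```

```text
t 34.57 q [0.314 0.318 1.882 1.065 0.545 0.221] p [0.4903 0.4175 0.2999] w 0.0129 gf 60.0
[[ 0.521  0.766  0.377]
 [ 0.494 -0.63   0.599]
 [ 0.697 -0.126 -0.706]]
shift units [[-0.45, 0.077, 0.448]]
z65 [476. 275.] (array([459.4, 381.5]), array([182.6, 151.1]), 5.6) 0.0647
z65 [262. 398.] (array([460.1, 381.9]), array([171.6, 154.1]), 5.8) 0.0644
```

View pics/over.png

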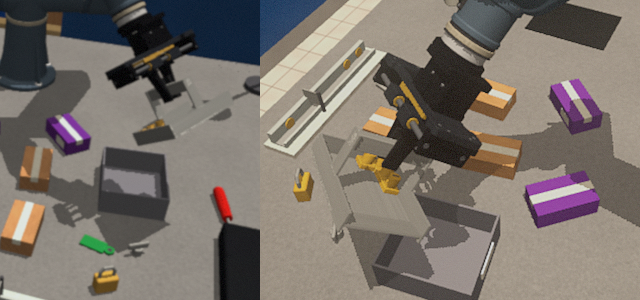

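The side view shows the plugs heaped against the side wall inside the tilted tray. The bin is unchanged. I'll lower the tray and pour by turning it.

Emit:
{"method": "move_arm", "body": {"motion": "-1 -0.05 0.01 0.05 0;-1 -0.12 0.02 0.12 0;-1 -0.2 0.03 0.2 0;-1 -0.28 0.05 0.28 0;-1 -0.35 0.06 0.35 0;-1 -0.4 0.07 0.4 0;-1 -0.42 0.07 0.42 0;-1 -0.42 0.07 0.42 0"}}

```text
time: 35.33
position: [0.4902, 0.4188, 0.1827]
tool_rot: [0.844, 0.374, 0.32, -0.214]
ft_force: [0.3, 0.3, -5.5]
grip_width: 0.0135
grip_force: 60.0
```

```bash
python3 - <<'E'
from h import *
to([.489,.417,.175])
E
```

```text
t 35.33 q [ 0.316  0.54   1.991  1.67   0.472 -0.464] p [0.4902 0.4188 0.1827] w 0.0135 gf 60.0
[[ 0.517  0.767  0.38 ]
 [ 0.494 -0.629  0.6  ]
 [ 0.699 -0.123 -0.704]]
shift units [[-0.035, 0.006, 0.019]]
```

Emit:
{"method": "move_arm", "body": {"motion": "-1 0 0 0 -0.04;-1 0 0 0 -0.08;-1 0 0 0 -0.12;-1 0 0 0 -0.16;-1 0 0 0 -0.2;-1 0 0 0 -0.24;-1 0 0 0 -0.28;-1 0 0 0 -0.32;-1 0 0 0 -0.36;-1 0 0 0 -0.4;-1 0 0 0 -0.44;-1 0 0 0 -0.48"}}

```text
time: 36.33
position: [0.4911, 0.4194, 0.1856]
tool_rot: [0.359, 0.849, 0.381, 0.064]
ft_force: [-0.1, 0.6, -4.0]
grip_width: 0.0132
grip_force: 60.0
```

```bash
python3 - <<'E'
from h import *
st()
E
```

```text
t 36.33 q [ 0.316  0.536  1.99   1.668  0.473 -1.969] p [0.4911 0.4194 0.1856] w 0.0132 gf 60.0
[[-0.734  0.562  0.382]
 [ 0.659  0.451  0.602]
 [ 0.166  0.694 -0.701]]
```

Emit:
{"method": "move_arm", "body": {"motion": "-1 0 0 0 -0.04;-1 0 0 0 -0.075;-1 0 0 0 -0.075;-1 0 0 0 -0.075;-1 0 0 0 -0.075;-1 0 0 0 -0.075;-1 0 0 0 -0.075;-1 0 0 0 -0.075;-1 0 0 0 -0.075;-1 0 0 0 -0.075"}}

```text
time: 37.17
position: [0.4884, 0.4183, 0.1823]
tool_rot: [0.261, 0.886, 0.37, 0.104]
ft_force: [0.3, -0.4, -2.3]
grip_width: 0.0132
grip_force: 60.0
```

```bash
python3 - <<'E'
from h import *
o,T=st(); print(o["ft_force"])
for n in ("scene","side"):
    p,d,m=shot(n); save(n+"4",p)
a=cv2.imread('pics/scene4.png');b=cv2.imread('pics/side4.png');cv2.imwrite('pics/pour.png',np.hstack([cv2.resize(a[180:340,400:560],None,fx=2.4,fy=2.4),cv2.resize(b[280:480,130:330],None,fx=1.92,fy=1.92)]))
E
```

```text
t 37.17 q [ 0.315  0.54   1.995  1.67   0.475 -2.201] p [0.4884 0.4183 0.1823] w 0.0132 gf 60.0
[[-0.843  0.385  0.377]
 [ 0.538  0.59   0.601]
 [ 0.009  0.71  -0.704]]
[ 0.33585016 -0.44299529 -2.27310912]
```

View pics/pour.png

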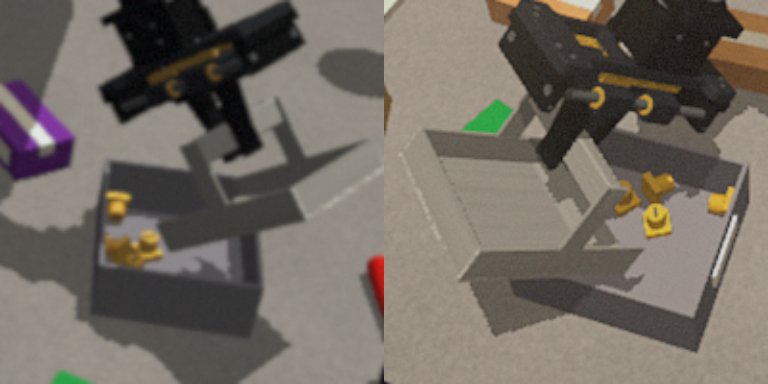

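All four plugs are in the bin and the tray is empty. I'll lift it clear, then undo the tilt on the opposite side of the base.

Emit:
{"method": "move_arm", "body": {"motion": "-1 0 0.15 -0.15 0;-1 0 0.3 -0.3 0;-1 0 0.45 -0.45 0;-1 0 0.6 -0.6 0.03;-1 0 0.75 -0.75 0.07;-1 0 0.88 -0.88 0.11;-1 0 0.95 -0.95 0.15;-1 0 0.95 -0.95 0.19;-1 0 0.95 -0.95 0.22;-1 0 0.95 -0.95 0.26;-1 0 0.95 -0.95 0.3;-1 0 0.95 -0.95 0.34"}}

```text
time: 38.27
position: [0.4885, 0.416, 0.4515]
tool_rot: [0.611, 0.692, 0.379, -0.064]
ft_force: [-0.8, -0.3, -3.7]
grip_width: 0.0133
grip_force: 60.0
```

```bash
python3 - <<'E'
from h import *
o,T=to([.58,.1,.55],[.45,-.3,.6]) or st()
for n in ("scene","side"):
    p,d,m=shot(n); w=cloud(d,m).reshape(-1,3); 
    s=w[(w[:,0]<.05)&(w[:,0]>-.7)&(w[:,1]<-.25)&(w[:,1]>-1.1)&(w[:,2]>.05)]
    H,xe,ye=np.histogram2d(s[:,0],s[:,1],bins=[np.arange(-.7,.1,.1),np.arange(-1.1,-.2,.1)]); print(n,H.astype(int))
E
```

```text
t 38.27 q [ 0.309  0.126  1.664  0.679  0.823 -0.153] p [0.4885 0.416  0.4515] w 0.0133 gf 60.0
[[-0.246  0.894  0.375]
 [ 0.797 -0.034  0.603]
 [ 0.551  0.447 -0.705]]
shift units [[-1.101, 0.682, -1.128], [-2.398, 0.28, -2.753]]
t 38.27 q [ 0.309  0.126  1.664  0.679  0.823 -0.153] p [0.4885 0.416  0.4515] w 0.0133 gf 60.0
[[-0.246  0.894  0.375]
 [ 0.797 -0.034  0.603]
 [ 0.551  0.447 -0.705]]
scene [[0 0 0 0 0 0 0 0]
 [0 0 0 0 0 0 0 0]
 [0 0 0 0 0 0 0 0]
 [0 0 0 0 0 0 0 0]
 [0 0 0 0 0 0 0 0]
 [0 0 0 0 0 0 0 0]
 [0 0 0 0 0 0 0 0]]
side [[0 0 0 0 0 0 0 0]
 [0 0 0 0 0 0 0 0]
 [0 0 0 0 0 0 0 0]
 [0 0 0 0 0 0 0 0]
 [0 0 0 0 0 0 0 0]
 [0 0 0 0 0 0 0 0]
 [0 0 0 0 0 0 0 0]]
```

Emit:
{"method": "move_arm", "body": {"motion": "-1 -0.1 0.07 -0.1 0;-1 -0.25 0.16 -0.25 0.03;-1 -0.4 0.25 -0.4 0.06;-1 -0.55 0.35 -0.55 0.1;-1 -0.7 0.45 -0.7 0.14;-1 -0.85 0.54 -0.85 0.18;-1 -0.95 0.6 -0.95 0.21;-1 -1 0.62 -1 0.24;-1 -1 0.62 -1 0.27;-1 -1 0.62 -1 0.3"}}

```text
time: 39.2
position: [0.5759, 0.1296, 0.5374]
tool_rot: [0.859, 0.339, 0.31, -0.227]
ft_force: [-0.0, 0.4, -2.8]
grip_width: 0.0138
grip_force: 60.0
```

```bash
python3 - <<'E'
from h import *
to([.5,-.2,.6],[.3,-.45,.6],[0,-.52,.6])
E
```

```text
t 39.2 q [-0.346  0.103  1.463  0.776  1.422  0.414] p [0.5759 0.1296 0.5374] w 0.0138 gf 60.0
[[ 0.578  0.723  0.378]
 [ 0.442 -0.666  0.601]
 [ 0.686 -0.18  -0.705]]
shift units [[-0.733, 0.767, -1.354], [-1.863, 0.877, -2.482], [-2.885, 0.025, -3.258]]
```

Emit:
{"method": "move_arm", "body": {"motion": "-1 -0.06 0.07 -0.1 0.02;-1 -0.15 0.16 -0.25 0.05;-1 -0.22 0.25 -0.4 0.08;-1 -0.3 0.34 -0.55 0.12;-1 -0.38 0.42 -0.7 0.16;-1 -0.46 0.5 -0.85 0.2;-1 -0.54 0.57 -1 0.24;-1 -0.54 0.57 -1 0.28;-1 -0.54 0.57 -1 0.3"}}

```text
time: 39.95
position: [0.5203, -0.1149, 0.5834]
tool_rot: [0.919, -0.088, 0.173, -0.343]
ft_force: [-0.2, 0.3, -3.1]
grip_width: 0.0137
grip_force: 60.0
```

```bash
python3 - <<'E'
from h import *
to([.45,-.3,.6],[.3,-.45,.6],[0,-.52,.6])
E
```

```text
t 39.95 q [-0.847  0.148  1.293  0.791  1.863  1.091] p [ 0.5203 -0.1149  0.5834] w 0.0137 gf 60.0
[[ 0.925 -0.044  0.378]
 [-0.281 -0.749  0.6  ]
 [ 0.257 -0.662 -0.705]]
shift units [[-0.044, 0.653, -0.747], [-0.527, 1.248, -1.481], [-1.815, 1.575, -2.259]]
```

Emit:
{"method": "move_arm", "body": {"motion": "-1 -0.03 0.1 -0.12 0;-1 -0.05 0.22 -0.26 0.02;-1 -0.08 0.34 -0.4 0.02;-1 -0.12 0.46 -0.55 0.02;-1 -0.17 0.58 -0.7 0.02;-1 -0.25 0.7 -0.85 0.02;-1 -0.35 0.84 -1 0.02;-1 -0.35 0.84 -1 0.02"}}

```text
time: 40.62
position: [0.3708, -0.3446, 0.5931]
tool_rot: [0.916, -0.117, 0.162, -0.348]
ft_force: [0.2, -0.3, -3.7]
grip_width: 0.0134
grip_force: 60.0
```

```bash
python3 - <<'E'
from h import *
to([.25,-.48,.6],[0,-.52,.6],[-.15,-.47,.62])
E
```

```text
t 40.62 q [-1.304  0.286  1.088  0.719  2.223  0.837] p [ 0.3708 -0.3446  0.5931] w 0.0134 gf 60.0
[[ 0.92  -0.102  0.379]
 [-0.328 -0.73   0.6  ]
 [ 0.215 -0.676 -0.705]]
shift units [[-0.326, 0.532, -0.659], [-1.41, 0.806, -1.253], [-2.16, 0.633, -1.458]]
```

Emit:
{"method": "move_arm", "body": {"motion": "-1 -0.08 0.1 -0.12 0;-1 -0.17 0.22 -0.27 0;-1 -0.28 0.34 -0.42 0;-1 -0.4 0.46 -0.57 0;-1 -0.54 0.56 -0.72 0;-1 -0.7 0.63 -0.86 0;-1 -0.85 0.68 -0.95 0;-1 -0.95 0.7 -1 0;-1 -0.95 0.7 -1 0"}}

```text
time: 41.37
position: [0.1053, -0.5027, 0.5984]
tool_rot: [0.915, -0.117, 0.163, -0.349]
ft_force: [0.2, -1.0, -4.0]
grip_width: 0.0133
grip_force: 60.0
```

```bash
python3 - <<'E'
from h import *
to([0,-.5,.6],[-.15,-.47,.6])
E
```

```text
t 41.37 q [-1.746  0.467  0.801  0.518  2.564  0.415] p [ 0.1053 -0.5027  0.5984] w 0.0133 gf 60.0
[[ 0.919 -0.1    0.381]
 [-0.328 -0.729  0.601]
 [ 0.217 -0.677 -0.703]]
shift units [[-0.487, 0.037, -0.198], [-1.225, 0.003, -0.393]]
```

Emit:
{"method": "move_arm", "body": {"motion": "-1 -0.1 0 -0.03 0;-1 -0.25 0 -0.08 0;-1 -0.42 0 -0.13 0;-1 -0.6 0 -0.18 0;-1 -0.77 0 -0.23 0;-1 -0.9 0 -0.27 0;-1 -1 0 -0.3 0;-1 -1 0 -0.3 0;-1 -1 0 -0.3 0"}}

```text
time: 42.12
position: [-0.0963, -0.4702, 0.5935]
tool_rot: [0.917, -0.114, 0.163, -0.346]
ft_force: [0.9, 0.5, -2.7]
grip_width: 0.0134
grip_force: 60.0
```

```bash
python3 - <<'E'
from h import *
to([-.1,-.4,.65],[-.05,-.35,.7])
E
```

```text
t 42.12 q [-2.046  0.465  0.812  0.131  2.644 -0.138] p [-0.0963 -0.4702  0.5935] w 0.0134 gf 60.0
[[ 0.921 -0.096  0.378]
 [-0.322 -0.734  0.598]
 [ 0.22  -0.672 -0.707]]
shift units [[-0.068, -0.446, 0.003], [0.136, -0.822, 0.07]]
```

Emit:
{"method": "move_arm", "body": {"motion": "-1 0.25 -1 0 0;-1 0.25 -1 0 0;-1 0.25 -1 0 0;-1 0.25 -1 0 0"}}

```text
time: 42.45
position: [-0.0362, -0.3598, 0.6464]
tool_rot: [0.921, -0.114, 0.16, -0.336]
ft_force: [-0.5, 0.4, -2.6]
grip_width: 0.0131
grip_force: 60.0
```

Emit:
{"method": "move_arm", "body": {"motion": "-1 0.25 -1 0 0;-1 0.25 -1 0 0;-1 0.25 -1 0 0;-1 0.25 -1 0 0"}}

```text
time: 42.78
position: [0.0214, -0.2663, 0.6674]
tool_rot: [0.925, -0.115, 0.158, -0.325]
ft_force: [1.4, -0.4, -2.8]
grip_width: 0.0132
grip_force: 60.0
```

```bash
python3 - <<'E'
from h import *
st()
E
```

```text
t 42.78 q [-2.023  0.037  1.188  0.175  2.646 -0.082] p [ 0.0214 -0.2663  0.6674] w 0.0132 gf 60.0
[[ 0.924 -0.111  0.367]
 [-0.316 -0.762  0.565]
 [ 0.217 -0.638 -0.739]]
```

```bash
python3 - <<'E'
from h import *
to([-.19,-.63,.45],[-.19,-.63,.75])
E
```

```text
t 42.78 q [-2.023  0.037  1.188  0.175  2.646 -0.082] p [ 0.0214 -0.2663  0.6674] w 0.0132 gf 60.0
[[ 0.924 -0.111  0.367]
 [-0.316 -0.762  0.565]
 [ 0.217 -0.638 -0.739]]
shift units [[-0.638, 2.197, -0.613], [-0.312, 1.239, -1.721]]
```

Emit:
{"method": "move_arm", "body": {"motion": "-1 -0.05 0.15 -0.05 0;-1 -0.1 0.3 -0.1 0;-1 -0.15 0.5 -0.15 0;-1 -0.2 0.7 -0.2 0;-1 -0.25 0.85 -0.24 0;-1 -0.29 1 -0.28 0;-1 -0.29 1 -0.28 0"}}

```text
time: 43.37
position: [-0.0791, -0.4377, 0.5609]
tool_rot: [0.924, -0.117, 0.159, -0.329]
ft_force: [-0.1, 0.4, -3.6]
grip_width: 0.0133
grip_force: 60.0
```

Emit:
{"method": "move_arm", "body": {"motion": "-1 -0.05 0.15 -0.05 0;-1 -0.1 0.3 -0.1 0;-1 -0.15 0.5 -0.15 0;-1 -0.2 0.7 -0.2 0;-1 -0.25 0.85 -0.24 0;-1 -0.29 1 -0.28 0;-1 -0.29 1 -0.28 0;-1 -0.29 1 -0.28 0"}}

```text
time: 44.03
position: [-0.1741, -0.5997, 0.4632]
tool_rot: [0.923, -0.116, 0.16, -0.33]
ft_force: [0.0, -0.0, -2.5]
grip_width: 0.0133
grip_force: 60.0
```

```bash
python3 - <<'E'
from h import *
to([-.19,-.63,.45],[-.19,-.63,.75])
E
```

```text
t 44.03 q [-2.061  0.761  0.573  0.106  2.553 -0.174] p [-0.1741 -0.5997  0.4632] w 0.0133 gf 60.0
[[ 0.922 -0.109  0.371]
 [-0.32  -0.756  0.572]
 [ 0.218 -0.646 -0.732]]
shift units [[-0.039, 0.166, -0.068], [0.288, -0.803, -1.166]]
```

Emit:
{"method": "move_arm", "body": {"motion": "-1 0.1 0 -1 0;-1 0.1 0 -1 0;-1 0.1 0 -1 0;-1 0.1 0 -1 0;-1 0.1 0 -1 0;-1 0.1 0 -1 0"}}

```text
time: 44.53
position: [-0.1831, -0.6139, 0.5021]
tool_rot: [0.93, -0.12, 0.155, -0.311]
ft_force: [0.2, -0.1, -3.9]
grip_width: 0.0132
grip_force: 60.0
```

Emit:
{"method": "move_arm", "body": {"motion": "-1 0.1 0 -1 0;-1 0.1 0 -1 0;-1 0.1 0 -1 0;-1 0.1 0 -1 0"}}

```text
time: 44.87
position: [-0.185, -0.6136, 0.5156]
tool_rot: [0.935, -0.123, 0.153, -0.295]
ft_force: [-0.7, -0.9, -2.4]
grip_width: 0.0132
grip_force: 60.0
```

```bash
python3 - <<'E'
from h import *
st()
E
```

```text
t 44.87 q [-2.07   0.766  0.4    0.144  2.646 -0.136] p [-0.185  -0.6136  0.5156] w 0.0132 gf 60.0
[[ 0.923 -0.139  0.358]
 [-0.319 -0.796  0.515]
 [ 0.214 -0.59  -0.779]]
```

Emit:
{"method": "move_arm", "body": {"motion": "-1 0.1 -0.7 -1 0;-1 0.1 -0.7 -1 0;-1 0.1 -0.7 -1 0;-1 0.1 -0.7 -1 0"}}

```text
time: 45.2
position: [-0.1774, -0.5562, 0.5741]
tool_rot: [0.94, -0.124, 0.15, -0.281]
ft_force: [0.7, -0.4, -3.6]
grip_width: 0.0135
grip_force: 60.0
```

```bash
python3 - <<'E'
from h import *
st()
E
```

```text
t 45.2 q [-2.1    0.627  0.511  0.118  2.647 -0.181] p [-0.1774 -0.5562  0.5741] w 0.0135 gf 60.0
[[ 0.924 -0.15   0.351]
 [-0.318 -0.812  0.49 ]
 [ 0.212 -0.565 -0.798]]
```

Emit:
{"method": "move_arm", "body": {"motion": "-1 -0.3 0 -1 0;-1 -0.3 0 -1 0;-1 -0.3 0 -1 0;-1 -0.3 0 -1 0"}}

```text
time: 45.53
position: [-0.2267, -0.5479, 0.574]
tool_rot: [0.944, -0.126, 0.145, -0.267]
ft_force: [-0.4, -0.1, -3.7]
grip_width: 0.0133
grip_force: 60.0
```

Emit:
{"method": "move_arm", "body": {"motion": "-1 -0.2 -0.1 -1 0;-1 -0.2 -0.1 -1 0;-1 -0.2 -0.1 -1 0;-1 -0.2 -0.1 -1 0"}}

```text
time: 45.87
position: [-0.2592, -0.53, 0.5863]
tool_rot: [0.949, -0.127, 0.139, -0.253]
ft_force: [-0.9, 0.4, -2.7]
grip_width: 0.0132
grip_force: 60.0
```

Emit:
{"method": "move_arm", "body": {"motion": "-1 0 -0.1 -1 0;-1 0 -0.1 -1 0;-1 0 -0.1 -1 0;-1 0 -0.1 -1 0"}}

```text
time: 46.2
position: [-0.2663, -0.5179, 0.604]
tool_rot: [0.954, -0.128, 0.131, -0.238]
ft_force: [0.2, 0.3, -3.8]
grip_width: 0.0133
grip_force: 60.0
```

Emit:
{"method": "move_arm", "body": {"motion": "-1 0 -0.1 -1 0;-1 0 -0.1 -1 0;-1 0 -0.1 -1 0;-1 0 -0.1 -1 0"}}

```text
time: 46.53
position: [-0.2733, -0.5049, 0.6207]
tool_rot: [0.958, -0.128, 0.123, -0.224]
ft_force: [-0.1, -0.8, -3.7]
grip_width: 0.0132
grip_force: 60.0
```

Emit:
{"method": "move_arm", "body": {"motion": "-1 0 -0.1 -1 0;-1 0 -0.1 -1 0;-1 0 -0.1 -1 0;-1 0 -0.1 -1 0"}}

```text
time: 46.87
position: [-0.2791, -0.4912, 0.6376]
tool_rot: [0.962, -0.129, 0.115, -0.21]
ft_force: [-0.1, -0.2, -2.7]
grip_width: 0.0133
grip_force: 60.0
```

```bash
python3 - <<'E'
from h import *
st()
E
```

```text
t 46.87 q [-2.269  0.546  0.432 -0.062  2.646 -0.48 ] p [-0.2791 -0.4912  0.6376] w 0.0133 gf 60.0
[[ 0.94  -0.199  0.276]
 [-0.297 -0.878  0.375]
 [ 0.168 -0.435 -0.885]]
```

Emit:
{"method": "move_arm", "body": {"motion": "-1 0.1 -0.1 -1 0;-1 0.1 -0.1 -1 0;-1 0.1 -0.1 -1 0;-1 0.1 -0.1 -1 0"}}

```text
time: 47.2
position: [-0.2717, -0.4808, 0.6561]
tool_rot: [0.966, -0.129, 0.107, -0.197]
ft_force: [0.7, -1.0, -2.6]
grip_width: 0.0134
grip_force: 60.0
```

Emit:
{"method": "move_arm", "body": {"motion": "-1 0.1 -0.1 -1 0;-1 0.1 -0.1 -1 0;-1 0.1 -0.1 -1 0;-1 0.1 -0.1 -1 0"}}

```text
time: 47.53
position: [-0.2645, -0.47, 0.6739]
tool_rot: [0.97, -0.129, 0.099, -0.183]
ft_force: [-0.6, 0.2, -2.2]
grip_width: 0.0135
grip_force: 60.0
```

Emit:
{"method": "move_arm", "body": {"motion": "-1 0.1 -0.1 -1 0;-1 0.1 -0.1 -1 0;-1 0.1 -0.1 -1 0;-1 0.1 -0.1 -1 0"}}

```text
time: 47.87
position: [-0.2568, -0.459, 0.6912]
tool_rot: [0.973, -0.13, 0.09, -0.169]
ft_force: [0.0, 0.1, -2.7]
grip_width: 0.0132
grip_force: 60.0
```

Emit:
{"method": "move_arm", "body": {"motion": "-1 0.1 -0.1 -1 0;-1 0.1 -0.1 -1 0;-1 0.1 -0.1 -1 0;-1 0.1 -0.1 -1 0"}}

```text
time: 48.2
position: [-0.2484, -0.4477, 0.708]
tool_rot: [0.976, -0.13, 0.082, -0.156]
ft_force: [0.6, 0.6, -3.2]
grip_width: 0.0133
grip_force: 60.0
```

Emit:
{"method": "move_arm", "body": {"motion": "-1 0.1 -0.1 -1 0;-1 0.1 -0.1 -1 0;-1 0.1 -0.1 -1 0;-1 0.1 -0.1 -1 0"}}

```text
time: 48.53
position: [-0.2395, -0.4361, 0.7243]
tool_rot: [0.979, -0.13, 0.073, -0.142]
ft_force: [0.1, -0.1, -4.0]
grip_width: 0.0131
grip_force: 60.0
```

Emit:
{"method": "move_arm", "body": {"motion": "-1 0.1 -0.1 -1 0;-1 0.1 -0.1 -1 0;-1 0.1 -0.1 -1 0;-1 0.1 -0.1 -1 0"}}

```text
time: 48.87
position: [-0.23, -0.4244, 0.7401]
tool_rot: [0.981, -0.13, 0.065, -0.128]
ft_force: [0.2, -0.2, -2.4]
grip_width: 0.0131
grip_force: 60.0
```

Emit:
{"method": "move_arm", "body": {"motion": "-1 0.1 -0.1 -1 0;-1 0.1 -0.1 -1 0;-1 0.1 -0.1 -1 0;-1 0.1 -0.1 -1 0"}}

```text
time: 49.2
position: [-0.22, -0.4125, 0.7553]
tool_rot: [0.983, -0.13, 0.056, -0.115]
ft_force: [0.6, -0.4, -3.4]
grip_width: 0.0133
grip_force: 60.0
```

```bash
python3 - <<'E'
from h import *
st()
E
```

```text
t 49.2 q [-2.28   0.313  0.436 -0.067  2.646 -0.5  ] p [-0.22   -0.4125  0.7553] w 0.0133 gf 60.0
[[ 0.96  -0.243  0.139]
 [-0.269 -0.94   0.211]
 [ 0.08  -0.24  -0.967]]
```

Emit:
{"method": "move_arm", "body": {"motion": "-1 0.5 0 -1 0;-1 0.5 0 -1 0;-1 0.5 0 -1 0;-1 0.5 0 -1 0"}}

```text
time: 49.53
position: [-0.1675, -0.4244, 0.7677]
tool_rot: [0.985, -0.13, 0.049, -0.101]
ft_force: [-0.3, 0.5, -2.6]
grip_width: 0.0136
grip_force: 60.0
```

Emit:
{"method": "move_arm", "body": {"motion": "-1 0.2 0 -1 0;-1 0.2 0 -1 0;-1 0.2 0 -1 0;-1 0.2 0 -1 0"}}

```text
time: 49.87
position: [-0.1486, -0.4253, 0.7794]
tool_rot: [0.987, -0.131, 0.043, -0.085]
ft_force: [-0.2, 0.2, -2.5]
grip_width: 0.0133
grip_force: 60.0
```

Emit:
{"method": "move_arm", "body": {"motion": "-1 0.1 0 -1 0;-1 0.1 0 -1 0;-1 0.1 0 -1 0;-1 0.1 0 -1 0"}}

```text
time: 50.2
position: [-0.14, -0.421, 0.7912]
tool_rot: [0.988, -0.131, 0.037, -0.07]
ft_force: [-0.2, 0.2, -2.7]
grip_width: 0.0132
grip_force: 60.0
```

Emit:
{"method": "move_arm", "body": {"motion": "-1 0.1 0 -1 0;-1 0.1 0 -1 0;-1 0.1 0 -1 0;-1 0.1 0 -1 0"}}

```text
time: 50.53
position: [-0.1299, -0.4152, 0.8033]
tool_rot: [0.989, -0.131, 0.031, -0.055]
ft_force: [-0.3, 0.1, -3.1]
grip_width: 0.0133
grip_force: 60.0
```

```bash
python3 - <<'E'
from h import *
st()
E
```

```text
t 50.53 q [-2.139  0.234  0.386  0.021  2.646 -0.286] p [-0.1299 -0.4152  0.8033] w 0.0133 gf 60.0
[[ 0.964 -0.256  0.076]
 [-0.263 -0.96   0.1  ]
 [ 0.047 -0.116 -0.992]]
```

Emit:
{"method": "move_arm", "body": {"motion": "-1 -0.2 0 -1 0;-1 -0.2 0 -1 0;-1 -0.2 0 -1 0;-1 -0.2 0 -1 0"}}

```text
time: 50.87
position: [-0.1552, -0.3982, 0.8142]
tool_rot: [0.99, -0.132, 0.024, -0.04]
ft_force: [-0.3, 0.4, -2.5]
grip_width: 0.0133
grip_force: 60.0
```

Emit:
{"method": "move_arm", "body": {"motion": "-1 -0.1 0 -1 0;-1 -0.1 0 -1 0;-1 -0.1 0 -1 0;-1 -0.1 0 -1 0;-1 -0.1 0 -1 0"}}

```text
time: 51.28
position: [-0.1661, -0.3814, 0.826]
tool_rot: [0.991, -0.132, 0.017, -0.026]
ft_force: [-0.6, -0.4, -3.9]
grip_width: 0.0131
grip_force: 60.0
```

```bash
python3 - <<'E'
from h import *
st()
E
```

```text
t 51.28 q [-2.252e+00  1.970e-01  3.600e-01  2.000e-03  2.646e+00 -4.150e-01] p [-0.1661 -0.3814  0.826 ] w 0.0131 gf 60.0
[[ 0.965 -0.26   0.04 ]
 [-0.262 -0.964  0.047]
 [ 0.026 -0.056 -0.998]]
```

Emit:
{"method": "move_arm", "body": {"motion": "-1 0 0 -1 0;-1 0 0 -1 0;-1 0 0 -1 0;-1 0 0 -1 0"}}

```text
time: 51.62
position: [-0.1621, -0.3686, 0.8386]
tool_rot: [0.991, -0.132, 0.008, -0.011]
ft_force: [-0.3, -0.3, -2.4]
grip_width: 0.0132
grip_force: 60.0
```

Emit:
{"method": "move_arm", "body": {"motion": "-1 0 0 -1 0;-1 0 0 -1 0;-1 0 0 -1 0;-1 0 0 -1 0"}}

```text
time: 51.95
position: [-0.1577, -0.3556, 0.8502]
tool_rot: [0.991, -0.132, 0.0, 0.003]
ft_force: [-0.8, -0.2, -3.3]
grip_width: 0.0133
grip_force: 60.0
```

Emit:
{"method": "move_arm", "body": {"motion": "-1 0 0 0 0;-1 0 0 0 0;-1 0 0 0 0"}}

```text
time: 52.2
position: [-0.1586, -0.3566, 0.8491]
tool_rot: [0.991, -0.132, 0.001, 0.002]
ft_force: [-0.0, 0.9, -3.2]
grip_width: 0.0133
grip_force: 60.0
```

```bash
python3 - <<'E'
from h import *
to([.1,-.45,.7],[.3,-.42,.5],[.45,-.37,.3],yaw=90)
E
```

```text
t 52.2 q [-2.28   0.149  0.345  0.007  2.646 -0.439] p [-0.1586 -0.3566  0.8491] w 0.0133 gf 60.0
[[ 0.965 -0.261  0.001]
 [-0.261 -0.965 -0.004]
 [ 0.002  0.003 -1.   ]]
shift units [[1.368, 0.11, 0.749], [2.292, -0.299, 1.749], [2.949, -0.74, 2.749]]
yaw now -15.15 turn units -0.5842
```

The tool is vertical again, to within 0.2°. I'll re-measure the mat, the cartons and the bin now that the view is clear, then place the tray.

```bash
python3 - <<'E'
from h import *
for n in ("scene","side"):
    p,d,m=shot(n); w=cloud(d,m); save(n+"5",p); z=w[...,2]; np.savez(n+"5.npz",p=p,d=d,w=w)
    g=p.max(2)
    dark=(g<60)&(z<.012)&(z>0)&(abs(w[...,0]-.45)<.2)&(abs(w[...,1]+.37)<.2)
    dark=cv2.morphologyEx(dark.astype(np.uint8),cv2.MORPH_OPEN,np.ones((3,3)))
    for b,c in blobs(n,dark,600):
        print("mat",c.round(),rect(w[b]),b.sum(),np.median(g[b]))
    top=(abs(z-.042)<.006)&(w[...,0]>.4)&(w[...,0]<.75)&(abs(w[...,1])<.27)
    for b,c in blobs(n,top): print("top42",c.round(),rect(w[b]),w[b][:,:2].mean(0).round(4),b.sum())
E
```

```text
mat [191. 232.] (array([ 450.4, -371.4]), array([222.3, 159.3]), -3.2) 2614 33.0
top42 [377. 263.] (array([471.3, 149.7]), array([127.9,  69.6]), 7.0) [0.4761 0.1504] 925
top42 [309. 269.] (array([543.1,  -0.6]), array([128.9,  72.8]), -3.5) [0.5496 0.0007] 990
top42 [221. 284.] (array([ 660. , -179.6]), array([126.6,  74.5]), -2.4) [ 0.6652 -0.1785] 1112
top42 [363. 322.] (array([677. , 166.9]), array([125.5,  71. ]), -0.6) [0.6818 0.1674] 1344
mat [395. 173.] (array([ 448.3, -368.6]), array([217.2, 162. ]), -3.5) 2684 50.0
top42 [293. 184.] (array([ 658.3, -179.4]), array([123.2,  77.8]), -0.5) [ 0.6559 -0.1759] 897
top42 [306. 241.] (array([543. ,   0.8]), array([121.2,  75.4]), -3.4) [0.5407 0.0038] 1262
top42 [216. 275.] (array([675.5, 168.1]), array([123.4,  73.7]), -0.1) [0.673  0.1703] 1518
top42 [309. 298.] (array([469.2, 150.8]), array([120.4,  74.1]), 6.9) [0.4674 0.1535] 1729
```

Emit:
{"method": "move_arm", "body": {"motion": "-1 0.12 0.01 0.07 0.03;-1 0.27 0.02 0.15 0.07;-1 0.43 0.03 0.23 0.1;-1 0.6 0.05 0.32 0.14;-1 0.77 0.06 0.41 0.18;-1 0.9 0.07 0.48 0.22;-1 1 0.08 0.55 0.26;-1 1 0.08 0.55 0.3;-1 1 0.08 0.55 0.3"}}

```text
time: 53.05
position: [0.0322, -0.4248, 0.7379]
tool_rot: [0.823, -0.568, 0.001, -0.001]
ft_force: [0.0, 0.5, -2.1]
grip_width: 0.0133
grip_force: 60.0
```

```bash
python3 - <<'E'
from h import *
to([.3,-.42,.5],[.45,-.37,.3],yaw=-94)
E
```

```text
t 53.05 q [-1.760e+00  7.300e-02  7.720e-01  2.000e-03  2.297e+00  1.021e+00] p [ 0.0322 -0.4248  0.7379] w 0.0133 gf 60.0
[[ 0.354 -0.935  0.002]
 [-0.935 -0.354  0.   ]
 [ 0.    -0.002 -1.   ]]
shift units [[0.452, -1.259, 1.192], [0.483, -2.047, 2.193]]
yaw now -69.24 turn units 0.1375
```

Emit:
{"method": "move_arm", "body": {"motion": "-1 0.05 -0.13 0.12 0.03;-1 0.1 -0.27 0.25 0.07;-1 0.15 -0.42 0.4 0.1;-1 0.2 -0.57 0.55 0.134;-1 0.25 -0.72 0.7 0.134;-1 0.29 -0.85 0.82 0.134;-1 0.32 -0.95 0.92 0.134;-1 0.34 -1 1 0.134;-1 0.34 -1 1 0.134"}}

```text
time: 53.8
position: [0.2436, -0.4158, 0.535]
tool_rot: [-0.688, 0.726, 0.003, 0.002]
ft_force: [-0.3, 0.8, -3.2]
grip_width: 0.0134
grip_force: 60.0
```

```bash
python3 - <<'E'
from h import *
to([.4495,-.370,.3],[.4495,-.370,.1],yaw=-93.4)
E
```

```text
t 53.8 q [-1.274  0.108  1.244  0.     1.796  1.921] p [ 0.2436 -0.4158  0.535 ] w 0.0134 gf 60.0
[[-0.053 -0.999 -0.001]
 [-0.999  0.053  0.006]
 [-0.006  0.002 -1.   ]]
shift units [[-0.276, -1.018, 1.175], [-0.27, -1.02, 2.175]]
yaw now -93.03 turn units 0.002
```

Emit:
{"method": "move_arm", "body": {"motion": "-1 -0.04 -0.13 0.12 0;-1 -0.08 -0.27 0.25 0;-1 -0.12 -0.42 0.4 0;-1 -0.16 -0.57 0.55 0;-1 -0.2 -0.72 0.7 0;-1 -0.24 -0.86 0.82 0;-1 -0.27 -0.96 0.92 0;-1 -0.275 -1 1 0;-1 -0.275 -1 1 0;-1 -0.275 -1 1 0"}}

```text
time: 54.63
position: [0.4442, -0.3758, 0.3397]
tool_rot: [-0.687, 0.727, -0.001, -0.002]
ft_force: [-0.7, 0.3, -2.1]
grip_width: 0.0131
grip_force: 60.0
```

```bash
python3 - <<'E'
from h import *
to([.4495,-.370,.15],[.4495,-.370,.07],yaw=-93.4)
p,d,m=shot("side"); w=cloud(d,m); z=w[...,2]; o=robot.get_obs()["position"]
t=(z>o[2]-.1)&(z<o[2]-.02)&(abs(w[...,0]-o[0])<.12)&(abs(w[...,1]-o[1])<.12)
for b,c in blobs(0,t,300):
    P=w[b]; print("tray",c.round(),rect(P),"floor rel TCP",(np.percentile(P[:,2],[1,3,10])-o[2]).round(4))
E
```

```text
t 54.63 q [-0.892  0.362  1.402 -0.003  1.376  2.307] p [ 0.4442 -0.3758  0.3397] w 0.0131 gf 60.0
[[-0.057 -0.998 -0.001]
 [-0.998  0.057 -0.004]
 [ 0.004  0.001 -1.   ]]
shift units [[-0.034, -0.026, 0.948], [-0.035, -0.026, 1.348]]
yaw now -93.26 turn units 0.0008
tray [407.  73.] (array([ 442. , -375.8]), array([168.9, 130.9]), -3.4) floor rel TCP [-0.0661 -0.0652 -0.0641]
```

Emit:
{"method": "move_arm", "body": {"motion": "-1 -0.03 -0.02 0.15 0;-1 -0.035 -0.034 0.33 0;-1 -0.035 -0.034 0.5 0;-1 -0.035 -0.034 0.67 0;-1 -0.035 -0.034 0.83 0;-1 -0.035 -0.034 0.95 0;-1 -0.035 -0.034 1 0;-1 -0.035 -0.034 1 0;-1 -0.035 -0.034 1 0"}}

```text
time: 55.43
position: [0.4525, -0.3713, 0.1416]
tool_rot: [-0.686, 0.727, -0.003, -0.001]
ft_force: [-1.1, -0.1, -2.8]
grip_width: 0.0138
grip_force: 60.0
```

```bash
python3 - <<'E'
from h import *
to([.450,-.370,.074],yaw=-93.4)
E
```

```text
t 55.43 q [-0.877  0.587  1.621 -0.003  0.927  2.325] p [ 0.4525 -0.3713  0.1416] w 0.0138 gf 60.0
[[-0.058 -0.998  0.003]
 [-0.998  0.058 -0.007]
 [ 0.007 -0.003 -1.   ]]
shift units [[-0.008, 0.014, 0.338]]
yaw now -93.33 turn units 0.0004
```

Emit:
{"method": "move_arm", "body": {"motion": "-1 0 0.008 0.08 0;-1 0 0.008 0.16 0;-1 0 0.008 0.24 0;-1 0 0.008 0.29 0;-1 0 0.008 0.315 0;-1 0 0.008 0.33 0;-1 0 0.008 0.335 0;-1 0 0.008 0.335 0;-1 0 0.008 0.335 0"}}

```text
time: 56.18
position: [0.451, -0.3702, 0.0737]
tool_rot: [-0.687, 0.727, -0.003, -0.001]
ft_force: [-0.4, 0.2, -3.5]
grip_width: 0.0133
grip_force: 60.0
```

```bash
python3 - <<'E'
from h import *
st()
E
```

```text
t 56.18 q [-0.878  0.689  1.664 -0.003  0.783  2.323] p [ 0.451  -0.3702  0.0737] w 0.0133 gf 60.0
[[-0.057 -0.998  0.002]
 [-0.998  0.057 -0.006]
 [ 0.006 -0.002 -1.   ]]
```

Emit:
{"method": "move_arm", "body": {"motion": "-1 0 0 0.008 0;-1 0 0 0.016 0;-1 0 0 0.02 0;-1 0 0 0.02 0"}}

```text
time: 56.52
position: [0.4512, -0.3692, 0.0708]
tool_rot: [-0.687, 0.727, -0.002, -0.001]
ft_force: [-0.8, 4.4, 9.9]
grip_width: 0.0135
grip_force: 60.0
```

Emit:
{"method": "move_arm", "body": {"motion": "-1 0 0 0.008 0;-1 0 0 0.015 0;-1 0 0 0.015 0;-1 0 0 0.015 0"}}

```text
time: 56.85
position: [0.4512, -0.3684, 0.0701]
tool_rot: [-0.687, 0.727, -0.002, -0.001]
ft_force: [-3.2, 8.1, 22.8]
grip_width: 0.0132
grip_force: 60.0
```

Emit:
{"method": "move_arm", "body": {"motion": "0.2 0 0 0 0;0.2 0 0 0 0;0.2 0 0 0 0;0.2 0 0 0 0;0.2 0 0 -0.05 0;0.2 0 0 -0.2 0;0.2 0 0 -0.4 0;0.2 0 0 -0.6 0;0.2 0 0 -0.8 0;0.2 0 0 -1 0;0.2 0 0 -1 0"}}

```text
time: 57.77
position: [0.4538, -0.3727, 0.2753]
tool_rot: [-0.687, 0.727, -0.011, -0.002]
ft_force: [0.6, 0.5, 0.8]
grip_width: 0.0524
grip_force: 0.0
```

Emit:
{"method": "move_arm", "body": {"motion": "1 -0.5 0 0 0;1 -1 0 0 0;1 -1 0 0 0;1 -1 0 0 0;1 -1 0 0 0;1 -1 0 0 0"}}

```text
time: 58.27
position: [0.4601, -0.1628, 0.2648]
tool_rot: [-0.688, 0.725, 0.001, -0.001]
ft_force: [-0.2, 0.3, 0.2]
grip_width: 0.0826
grip_force: 0.0
```

```bash
python3 - <<'E'
from h import *
for n in ("scene","side"):
    p,d,m=shot(n); w=cloud(d,m); save(n+"6",p); z=w[...,2]
    hi=(z>.074)&(z<.105)&(abs(w[...,0]-.45)<.1)&(abs(w[...,1]+.37)<.1)
    for b,c in blobs(n,hi,30): print("bar",rect(w[b]),w[b][:,2].max().round(4),b.sum())
    hi=(z>.027)&(z<.045)&(abs(w[...,0]-.45)<.13)&(abs(w[...,1]+.37)<.13)
    for b,c in blobs(n,hi,40): print("rim",rect(w[b]),np.percentile(w[b][:,2],[5,95]).round(3),b.sum())
to([.475,.1514,.3],[.475,.1514,.036],yaw=0)
a=cv2.imread('pics/scene6.png');b=cv2.imread('pics/side6.png');cv2.imwrite('pics/placed.png',np.hstack([a[130:380,100:560],b[80:330,150:490]]))
E
```

```text
bar (array([ 452.2, -371.8]), array([125. ,  26.9]), 88.4) 0.1035 431
rim (array([ 447.1, -314.5]), array([177.6,  46.7]), 12.3) [0.028 0.04 ] 182
rim (array([ 464.7, -430.7]), array([132.2,  10.7]), -0.9) [0.028 0.041] 123
bar (array([ 450.1, -372.3]), array([134.6,  24.2]), 87.7) 0.1003 297
rim (array([ 504.6, -432.2]), array([44.4, 10.5]), 3.0) [0.027 0.037] 47
rim (array([ 447.6, -370.6]), array([166.3, 127.7]), -3.3) [0.028 0.04 ] 390
t 58.37 q [-0.575  0.302  1.718 -0.004  1.118  2.623] p [ 0.4619 -0.1682  0.2653] w 0.086 gf 0.0
[[-0.054 -0.999  0.001]
 [-0.999  0.054 -0.005]
 [ 0.005 -0.001 -1.   ]]
shift units [[-1.598, 0.021, -0.182], [-1.605, 0.022, 1.138]]
yaw now -93.1 turn units -0.5172
```

View pics/placed.png

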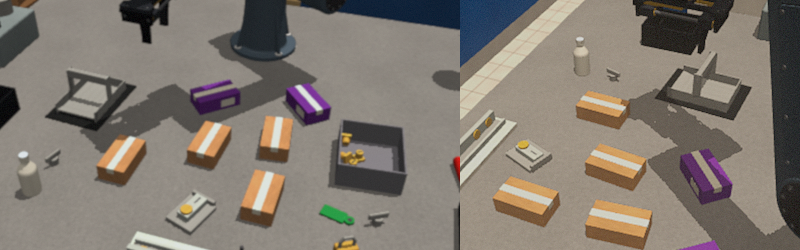

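The tray sits level in the middle of the mat, centred at about (450, −371) mm. The plugs are in the bin. The cartons to stack are the three orange ones, and the purple ones stay where they are. I start with carton 1 at (470, 150).

Emit:
{"method": "move_arm", "body": {"motion": "1 -0.2 0 0 -0.04;1 -0.4 0 0 -0.08;1 -0.6 0 0 -0.12;1 -0.8 0 0 -0.16;1 -1 0 0 -0.2;1 -1 0 0 -0.24;1 -1 0 0 -0.28;1 -1 0 0 -0.32;1 -1 0 0 -0.35"}}

```text
time: 59.12
position: [0.4744, 0.0294, 0.2642]
tool_rot: [0.966, -0.259, 0.001, 0.002]
ft_force: [-0.2, 0.7, 0.1]
grip_width: 0.0869
grip_force: 0.0
```

```bash
python3 - <<'E'
from h import *
to([.470,.150,.25],yaw=7)
E
```

```text
t 59.12 q [-0.171  0.281  1.755 -0.005  1.103  1.926] p [0.4744 0.0294 0.2642] w 0.0869 gf 0.0
[[ 0.866 -0.5    0.002]
 [-0.5   -0.866 -0.005]
 [ 0.004  0.004 -1.   ]]
shift units [[-0.321, -0.512, 0.068]]
yaw now -29.98 turn units -0.2055
```

Emit:
{"method": "move_arm", "body": {"motion": "1 -0.1 -0.15 0.02 -0.04;1 -0.2 -0.3 0.04 -0.08;1 -0.3 -0.45 0.07 -0.12;1 -0.32 -0.51 0.07 -0.16;1 -0.32 -0.51 0.07 -0.2;1 -0.32 -0.51 0.07 -0.205;1 -0.32 -0.51 0.07 -0.205;1 -0.32 -0.51 0.07 -0.205"}}

```text
time: 59.78
position: [0.4701, 0.1497, 0.2496]
tool_rot: [0.998, 0.056, 0.0, 0.002]
ft_force: [-0.7, -0.1, 0.1]
grip_width: 0.0868
grip_force: 0.0
```

```bash
cat >> h.py <<'E'
def tops(h,near,n="wrist",tol=.006,R=.13):
    p,d,m=shot(n); w=cloud(d,m); z=w[...,2]
    t=(abs(z-h)<tol)&(np.hypot(w[...,0]-near[0],w[...,1]-near[1])<R)
    for b,c in blobs(n,t,300): print(n,"top",c.round(),rect(w[b]),"z",w[b][:,2].mean().round(4),b.sum())
    return p
E
python3 - <<'E'
from h import *
tops(.042,(.47,.15)); tops(.042,(.543,0))
to([.470,.150,.02],yaw=7)
E
```

```text
wrist top [313. 209.] (array([470.4, 149.9]), array([120.4,  70.1]), 6.9) z 0.0417 7399
wrist top [429. 193.] (array([508.8,  29. ]), array([44.3, 17.1]), -3.1) z 0.0412 489
wrist top [468. 153.] (array([ 5.448e+02, -1.000e-01]), array([120.7,  71. ]), -3.8) z 0.0416 8451
t 59.88 q [ 0.085  0.325  1.733 -0.005  1.083  1.545] p [0.4698 0.1499 0.2496] w 0.0872 gf 0.0
[[ 0.994  0.112  0.001]
 [ 0.112 -0.994 -0.005]
 [ 0.     0.005 -1.   ]]
shift units [[0.001, -0.006, 1.148]]
yaw now 6.44 turn units -0.0031
```

Emit:
{"method": "move_arm", "body": {"motion": "1 0 -0.003 0.2 -0.003;1 0 -0.003 0.4 -0.003;1 0 -0.003 0.6 -0.003;1 0 -0.003 0.75 -0.003;1 0 -0.003 0.9 -0.003;1 0 -0.003 1 -0.003;1 0 -0.003 1 -0.003"}}

```text
time: 60.47
position: [0.4671, 0.1496, 0.0462]
tool_rot: [0.998, 0.061, -0.004, 0.002]
ft_force: [0.5, 0.4, 0.4]
grip_width: 0.0867
grip_force: 0.0
```

Emit:
{"method": "move_arm", "body": {"motion": "1 0 0 0.07 0;1 0 0 0.14 0;1 0 0 0.14 0;-1 0 0 0.14 0;-1 0 0 0.14 0;-1 0 0 0.14 0;-1 0 0 0.14 0;-1 0 0 0.14 0;-1 0 0 0.14 0", "newtons": 25}}

```text
time: 61.22
position: [0.4702, 0.1505, 0.0228]
tool_rot: [0.998, 0.063, 0.001, 0.002]
ft_force: [-0.4, -1.2, 6.8]
grip_width: 0.0697
grip_force: 25.0
```

```bash
python3 - <<'E'
from h import *
to([.470,.150,.2],[.5448,-.0001,.2],yaw=-3.7)
E
```

```text
t 61.22 q [ 0.086  0.718  1.908 -0.009  0.513  1.539] p [0.4702 0.1505 0.0228] w 0.0697 gf 25.0
[[ 0.992  0.125  0.003]
 [ 0.125 -0.992 -0.004]
 [ 0.002  0.005 -1.   ]]
shift units [[0.001, 0.006, -0.886], [0.278, 0.797, -0.882]]
yaw now 7.17 turn units 0.0604
```

Emit:
{"method": "move_arm", "body": {"motion": "-1 0 0 -0.1 0;-1 0 0 -0.25 0;-1 0 0 -0.4 0;-1 0.03 0.1 -0.5 0;-1 0.08 0.22 -0.55 0.02;-1 0.13 0.37 -0.55 0.04;-1 0.18 0.52 -0.55 0.06;-1 0.23 0.65 -0.55 0.06;-1 0.27 0.75 -0.55 0.06;-1 0.278 0.797 -0.55 0.06;-1 0.278 0.797 -0.55 0.06;-1 0.278 0.797 -0.55 0.06"}}

```text
time: 62.22
position: [0.5429, 0.0003, 0.1318]
tool_rot: [0.999, -0.032, -0.001, 0.002]
ft_force: [-0.8, 0.3, -2.7]
grip_width: 0.0697
grip_force: 25.0
```

```bash
python3 - <<'E'
from h import *
o,T=st(); z=o["position"][2]
p=tops(z-.023+.042,o["position"][:2],n="scene",tol=.004); p=tops(z-.023+.042,o["position"][:2],n="side",tol=.004)
to([.5446,-.0001,.068],yaw=-3.7)
E
```

```text
t 62.22 q [-0.203  0.559  1.729 -0.005  0.855  1.435] p [5.429e-01 3.000e-04 1.318e-01] w 0.0697 gf 25.0
[[ 0.998 -0.064 -0.002]
 [-0.064 -0.998 -0.003]
 [-0.002  0.003 -1.   ]]
scene top [306. 236.] (array([556. ,  -1.6]), array([100.7,  89. ]), -9.9) z 0.1523 725
side top [318. 207.] (array([512.9,   9.1]), array([91.6, 68.8]), 77.7) z 0.1514 641
t 62.32 q [-0.202  0.559  1.73  -0.005  0.855  1.435] p [0.5426 0.0013 0.1318] w 0.0698 gf 25.0
[[ 0.998 -0.062 -0.002]
 [-0.062 -0.998 -0.003]
 [-0.002  0.003 -1.   ]]
shift units [[0.011, 0.005, 0.319]]
yaw now -3.57 turn units 0.0007
```

Emit:
{"method": "move_arm", "body": {"motion": "-1 0.008 0.003 0.1 0;-1 0.008 0.003 0.2 0;-1 0.008 0.003 0.27 0;-1 0.008 0.003 0.31 0;-1 0.008 0.003 0.325 0;-1 0.008 0.003 0.33 0;-1 0.008 0.003 0.33 0;-1 0.008 0.003 0.33 0"}}

```text
time: 62.98
position: [0.5466, -0.0011, 0.0671]
tool_rot: [1.0, -0.031, 0.001, 0.002]
ft_force: [0.8, -0.2, -4.3]
grip_width: 0.0696
grip_force: 25.0
```

```bash
python3 - <<'E'
from h import *
to([.5446,-.0001,.0648],yaw=-3.7)
E
```

```text
t 62.98 q [-0.204  0.669  1.76  -0.006  0.71   1.434] p [ 0.5466 -0.0011  0.0671] w 0.0696 gf 25.0
[[ 0.998 -0.063  0.002]
 [-0.063 -0.998 -0.005]
 [ 0.003  0.005 -1.   ]]
shift units [[-0.01, -0.004, 0.011]]
yaw now -3.6 turn units 0.0005
```

Emit:
{"method": "move_arm", "body": {"motion": "-1 -0.003 0 0.006 0;-1 -0.003 0 0.012 0;-1 -0.003 0 0.015 0;-1 -0.003 0 0.015 0;-1 -0.003 0 0.015 0;-1 -0.003 0 0.015 0"}}

```text
time: 63.48
position: [0.5458, -0.0013, 0.0648]
tool_rot: [0.999, -0.032, 0.001, 0.002]
ft_force: [-1.8, 0.7, 5.4]
grip_width: 0.0699
grip_force: 25.0
```

```bash
python3 - <<'E'
from h import *
to([.5446,-.0001,.0648],yaw=-3.7)
E
```

```text
t 63.48 q [-0.205  0.672  1.763 -0.006  0.704  1.434] p [ 0.5458 -0.0013  0.0648] w 0.0699 gf 25.0
[[ 0.998 -0.063  0.002]
 [-0.063 -0.998 -0.005]
 [ 0.002  0.004 -1.   ]]
shift units [[-0.007, -0.006, -0.0]]
yaw now -3.63 turn units 0.0004
```

Emit:
{"method": "move_arm", "body": {"motion": "-1 -0.006 -0.006 -0.012 0;-1 -0.006 -0.006 -0.012 0;-1 -0.006 -0.006 -0.012 0;-1 -0.006 -0.006 -0.003 0;-1 -0.006 -0.006 -0.003 0;-1 -0.006 -0.006 -0.003 0"}}

```text
time: 63.98
position: [0.5444, 0.0, 0.0647]
tool_rot: [0.999, -0.032, 0.001, 0.002]
ft_force: [-1.9, 0.4, 5.4]
grip_width: 0.0699
grip_force: 25.0
```

Emit:
{"method": "move_arm", "body": {"motion": "1 0 0 0 0;1 0 0 0 0;1 0 0 0 0;1 0 0 -0.1 0;1 0 0 -0.3 0;1 0 0 -0.5 0;1 0 0 -0.7 0;1 0 0 -0.8 0;1 0 0 -0.8 0"}}

```text
time: 64.73
position: [0.5478, 0.0001, 0.2293]
tool_rot: [0.999, -0.032, 0.006, 0.003]
ft_force: [0.9, -0.3, 0.5]
grip_width: 0.0867
grip_force: 0.0
```

```bash
python3 - <<'E'
from h import *
p=tops(.084,(.545,0)); save("w7",p)
p=tops(.042,(.676,.167))
to([.676,.1675,.25],[.676,.1675,.04],yaw=-.4)
E
```

```text
wrist top [314. 224.] (array([548.3,  -0.6]), array([114.1,  70.1]), -3.8) z 0.0838 9950
wrist top [121.  84.] (array([677.7, 166.5]), array([121.1,  71.2]), -0.6) z 0.0414 11194
t 64.83 q [-0.202  0.426  1.644 -0.005  1.068  1.435] p [0.5444 0.0007 0.2245] w 0.0874 gf 0.0
[[ 0.998 -0.063  0.002]
 [-0.063 -0.998 -0.005]
 [ 0.003  0.005 -1.   ]]
shift units [[0.604, -0.873, -0.13], [0.602, -0.878, 0.92]]
yaw now -3.62 turn units -0.0179
```

Emit:
{"method": "move_arm", "body": {"motion": "1 0.1 -0.15 -0.12 -0.006;1 0.2 -0.3 -0.13 -0.012;1 0.3 -0.45 -0.13 -0.018;1 0.4 -0.6 -0.13 -0.018;1 0.5 -0.75 -0.13 -0.018;1 0.604 -0.873 -0.13 -0.018;1 0.604 -0.873 -0.13 -0.018;1 0.604 -0.873 -0.13 -0.018;1 0.604 -0.873 -0.13 -0.018"}}

```text
time: 65.58
position: [0.6742, 0.167, 0.2464]
tool_rot: [1.0, -0.003, -0.002, 0.003]
ft_force: [0.3, 0.4, -0.2]
grip_width: 0.0868
grip_force: 0.0
```

```bash
python3 - <<'E'
from h import *
tops(.042,(.676,.167)); tops(.084,(.545,0))
to([.6765,.1670,.0225],yaw=-.5)
E
```

```text
wrist top [313. 206.] (array([677.5, 166.9]), array([119.8,  70. ]), -0.3) z 0.0417 7606
t 65.68 q [ 0.083  0.611  1.218 -0.005  1.315  1.663] p [0.6745 0.1663 0.2479] w 0.087 gf 0.0
[[ 1.    -0.008 -0.003]
 [-0.008 -1.    -0.005]
 [-0.003  0.005 -1.   ]]
shift units [[0.013, -0.009, 1.127]]
yaw now -0.45 turn units 0.0003
```

Emit:
{"method": "move_arm", "body": {"motion": "1 0.016 -0.003 0.2 0;1 0.016 -0.003 0.4 0;1 0.016 -0.003 0.6 0;1 0.016 -0.003 0.75 0;1 0.016 -0.003 0.9 0;1 0.016 -0.003 1 0;1 0.016 -0.003 1 0"}}

```text
time: 66.27
position: [0.6744, 0.1653, 0.044]
tool_rot: [1.0, -0.004, -0.005, 0.003]
ft_force: [-0.6, -1.2, -0.9]
grip_width: 0.0868
grip_force: 0.0
```

Emit:
{"method": "move_arm", "body": {"motion": "1 0 0 0.07 0;1 0 0 0.12 0;1 0 0 0.12 0;-1 0 0 0.12 0;-1 0 0 0.12 0;-1 0 0 0.12 0;-1 0 0 0.12 0;-1 0 0 0.12 0;-1 0 0 0.12 0", "newtons": 25}}

```text
time: 67.02
position: [0.6799, 0.1673, 0.0264]
tool_rot: [1.0, -0.003, 0.001, 0.002]
ft_force: [-0.5, -0.8, 3.9]
grip_width: 0.0696
grip_force: 25.0
```

```bash
python3 - <<'E'
from h import *
o,T=st(); print(o["ft_force"])
to([.5448,0,.2],yaw=-3.65)
E
```

```text
t 67.02 q [ 0.084  0.871  1.355 -0.005  0.913  1.665] p [0.6799 0.1673 0.0264] w 0.0696 gf 25.0
[[ 1.    -0.007  0.003]
 [-0.007 -1.    -0.004]
 [ 0.003  0.004 -1.   ]]
[-0.50034252 -0.80335119  3.94513014]
t 67.02 q [ 0.084  0.871  1.355 -0.005  0.913  1.665] p [0.6799 0.1673 0.0264] w 0.0696 gf 25.0
[[ 1.    -0.007  0.003]
 [-0.007 -1.    -0.004]
 [ 0.003  0.004 -1.   ]]
shift units [[-0.667, 0.844, -0.866]]
yaw now -0.39 turn units 0.0181
```

Emit:
{"method": "move_arm", "body": {"motion": "-1 0 0 -0.12 0;-1 0 0 -0.3 0;-1 0 0 -0.5 0;-1 -0.03 0.04 -0.62 0;-1 -0.1 0.12 -0.65 0.006;-1 -0.2 0.24 -0.65 0.012;-1 -0.32 0.4 -0.65 0.018;-1 -0.44 0.55 -0.65 0.018;-1 -0.56 0.7 -0.65 0.018;-1 -0.64 0.8 -0.65 0.018;-1 -0.657 0.844 -0.65 0.018;-1 -0.657 0.844 -0.65 0.018"}}

```text
time: 68.02
position: [0.5449, -0.0019, 0.1554]
tool_rot: [0.999, -0.033, -0.001, 0.002]
ft_force: [0.7, -0.2, -3.7]
grip_width: 0.07
grip_force: 25.0
```

Emit:
{"method": "move_arm", "body": {"motion": "-1 0 0 0.05 0;-1 0 0 0.08 0;-1 0 0 0.08 0;-1 0 0 0.08 0"}}

```text
time: 68.35
position: [0.5465, 0.0008, 0.1388]
tool_rot: [1.0, -0.031, -0.0, 0.002]
ft_force: [-0.0, -0.5, -3.0]
grip_width: 0.0699
grip_force: 25.0
```

```bash
python3 - <<'E'
from h import *
to([.547,0,.1114],yaw=-3.65)
E
```

```text
t 68.35 q [-0.201  0.552  1.715 -0.005  0.875  1.435] p [0.5465 0.0008 0.1388] w 0.0699 gf 25.0
[[ 0.998 -0.062 -0.001]
 [-0.062 -0.998 -0.004]
 [-0.001  0.004 -1.   ]]
shift units [[0.003, 0.003, 0.137]]
yaw now -3.53 turn units 0.0007
```

Emit:
{"method": "move_arm", "body": {"motion": "-1 0.001 0.003 0.05 0;-1 0.001 0.003 0.1 0;-1 0.001 0.003 0.12 0;-1 0.001 0.003 0.133 0;-1 0.001 0.003 0.14 0;-1 0.001 0.003 0.14 0;-1 0.001 0.003 0.14 0;-1 0.001 0.003 0.14 0"}}

```text
time: 69.02
position: [0.547, -0.0012, 0.1122]
tool_rot: [0.999, -0.032, 0.001, 0.002]
ft_force: [0.5, -0.1, -3.7]
grip_width: 0.0699
grip_force: 25.0
```

```bash
python3 - <<'E'
from h import *
to([.547,0,.1104],yaw=-3.65)
E
```

```text
t 69.02 q [-0.204  0.594  1.734 -0.006  0.811  1.434] p [ 0.547  -0.0012  0.1122] w 0.0699 gf 25.0
[[ 0.998 -0.063  0.001]
 [-0.063 -0.998 -0.005]
 [ 0.002  0.004 -1.   ]]
shift units [[-0.0, -0.006, 0.009]]
yaw now -3.63 turn units 0.0001
```

Emit:
{"method": "move_arm", "body": {"motion": "-1 0 -0.006 0 0;-1 0 -0.006 0.006 0;-1 0 -0.006 0.012 0;-1 0 -0.006 0.013 0;-1 0 -0.006 0.013 0;-1 0 -0.006 0.013 0"}}

```text
time: 69.52
position: [0.547, 0.0001, 0.1104]
tool_rot: [0.999, -0.032, 0.001, 0.002]
ft_force: [-2.2, 0.5, 6.6]
grip_width: 0.0697
grip_force: 25.0
```

```bash
python3 - <<'E'
from h import *
o,T=to([.547,0,.1104],yaw=-3.65) or st(); print(o["ft_force"])
E
```

```text
t 69.52 q [-0.202  0.596  1.736 -0.006  0.807  1.436] p [5.470e-01 1.000e-04 1.104e-01] w 0.0697 gf 25.0
[[ 0.998 -0.063  0.002]
 [-0.063 -0.998 -0.004]
 [ 0.002  0.004 -1.   ]]
shift units [[-0.0, 0.001, -0.0]]
yaw now -3.63 turn units 0.0001
t 69.52 q [-0.202  0.596  1.736 -0.006  0.807  1.436] p [5.470e-01 1.000e-04 1.104e-01] w 0.0697 gf 25.0
[[ 0.998 -0.063  0.002]
 [-0.063 -0.998 -0.004]
 [ 0.002  0.004 -1.   ]]
[-2.20699293  0.51658573  6.56350033]
```

Released now, then on to carton 3.

Emit:
{"method": "move_arm", "body": {"motion": "1 0 0 0 0;1 0 0 0 0;1 0 0 0 0;1 0 0 -0.1 0;1 0 0 -0.3 0;1 0 0 -0.5 0;1 0 0 -0.7 0;1 0 0 -0.7 0;1 0 0 -0.7 0"}}

```text
time: 70.27
position: [0.5485, 0.0004, 0.2521]
tool_rot: [0.999, -0.032, 0.004, 0.003]
ft_force: [-0.6, -0.3, -0.5]
grip_width: 0.0871
grip_force: 0.0
```

```bash
python3 - <<'E'
from h import *
to([.659,-.1795,.25],yaw=-1.8)
E
```

```text
t 70.27 q [-0.201  0.396  1.606 -0.005  1.131  1.435] p [5.485e-01 4.000e-04 2.521e-01] w 0.0871 gf 0.0
[[ 0.998 -0.063  0.008]
 [-0.063 -0.998 -0.006]
 [ 0.008  0.005 -1.   ]]
shift units [[0.608, 0.863, 0.02]]
yaw now -3.62 turn units -0.0101
```

Emit:
{"method": "move_arm", "body": {"motion": "1 0.1 0.15 0 -0.01;1 0.2 0.3 0 -0.01;1 0.3 0.45 0 -0.01;1 0.4 0.6 0 -0.01;1 0.5 0.75 0 -0.01;1 0.6 0.863 0 -0.01;1 0.6 0.863 0 -0.01;1 0.6 0.863 0 -0.01;1 0.6 0.863 0 -0.01"}}

```text
time: 71.02
position: [0.654, -0.1782, 0.2478]
tool_rot: [1.0, -0.016, -0.002, 0.001]
ft_force: [-0.3, 0.1, -1.0]
grip_width: 0.0871
grip_force: 0.0
```

```bash
python3 - <<'E'
from h import *
tops(.042,(.659,-.179))
for n in ("scene","side"): tops(.126,(.545,0),n=n)
to([.659,-.1795,.024],yaw=-1.8)
E
```

```text
wrist top [316. 203.] (array([ 659.9, -180.5]), array([120.9,  70.1]), -1.3) z 0.0417 7582
scene top [309. 242.] (array([ 5.451e+02, -3.000e-01]), array([127.9,  73. ]), -3.0) z 0.1274 1035
side top [305. 212.] (array([542.7,   1. ]), array([122.6,  74.2]), -4.5) z 0.1264 1334
t 71.17 q [-0.428  0.584  1.267 -0.004  1.291  1.175] p [ 0.6546 -0.1775  0.2495] w 0.087 gf 0.0
[[ 1.    -0.03  -0.001]
 [-0.03  -1.    -0.003]
 [-0.001  0.003 -1.   ]]
shift units [[0.024, 0.006, 1.128]]
yaw now -1.75 turn units 0.0003
```

Emit:
{"method": "move_arm", "body": {"motion": "1 0.025 0.013 0.2 -0.002;1 0.025 0.013 0.4 -0.002;1 0.025 0.013 0.6 -0.002;1 0.025 0.013 0.75 -0.002;1 0.025 0.013 0.9 -0.002;1 0.025 0.013 1 -0.002;1 0.025 0.013 1 -0.002"}}

```text
time: 71.75
position: [0.6566, -0.1799, 0.0452]
tool_rot: [1.0, -0.012, -0.005, 0.0]
ft_force: [-0.7, 0.0, -0.6]
grip_width: 0.0871
grip_force: 0.0
```

Emit:
{"method": "move_arm", "body": {"motion": "1 0 0 0.07 0;1 0 0 0.12 0;1 0 0 0.12 0;-1 0 0 0.12 0;-1 0 0 0.12 0;-1 0 0 0.12 0;-1 0 0 0.12 0;-1 0 0 0.12 0;-1 0 0 0.12 0", "newtons": 25}}

```text
time: 72.5
position: [0.6613, -0.1824, 0.0274]
tool_rot: [1.0, -0.013, 0.001, 0.002]
ft_force: [0.3, 3.2, 6.9]
grip_width: 0.0698
grip_force: 25.0
```

```bash
python3 - <<'E'
from h import *
to([.5446,0,.2],yaw=-3.65)
E
```

```text
t 72.5 q [-0.431  0.855  1.397 -0.003  0.886  1.168] p [ 0.6613 -0.1824  0.0274] w 0.0698 gf 25.0
[[ 1.    -0.026  0.002]
 [-0.026 -1.    -0.004]
 [ 0.002  0.004 -1.   ]]
shift units [[-0.605, -0.893, -0.868]]
yaw now -1.49 turn units 0.012
```

Emit:
{"method": "move_arm", "body": {"motion": "-1 0 0 -0.12 0;-1 0 0 -0.3 0;-1 0 0 -0.5 0;-1 0 0 -0.7 0;-1 -0.05 -0.08 -0.85 0.006;-1 -0.15 -0.22 -0.95 0.012;-1 -0.27 -0.4 -0.95 0.012;-1 -0.4 -0.58 -0.95 0.012;-1 -0.5 -0.74 -0.95 0.012;-1 -0.58 -0.85 -0.95 0.012;-1 -0.598 -0.893 -0.95 0.012;-1 -0.598 -0.893 -0.95 0.012"}}

```text
time: 73.5
position: [0.543, 0.0017, 0.2146]
tool_rot: [1.0, -0.03, -0.001, 0.002]
ft_force: [-0.2, -0.1, -3.8]
grip_width: 0.0699
grip_force: 25.0
```

Emit:
{"method": "move_arm", "body": {"motion": "-1 0 0 0.07 0;-1 0 0 0.14 0;-1 0 0 0.17 0;-1 0 0 0.17 0;-1 0 0 0.17 0"}}

```text
time: 73.92
position: [0.546, -0.0017, 0.1808]
tool_rot: [0.999, -0.032, 0.0, 0.002]
ft_force: [-0.4, -0.2, -2.8]
grip_width: 0.0699
grip_force: 25.0
```

```bash
python3 - <<'E'
from h import *
to([.546,0,.1544],yaw=-3.65)
E
```

```text
t 73.92 q [-0.205  0.488  1.683 -0.006  0.97   1.433] p [ 0.546  -0.0017  0.1808] w 0.0699 gf 25.0
[[ 0.998 -0.064  0.   ]
 [-0.064 -0.998 -0.005]
 [ 0.     0.005 -1.   ]]
shift units [[-0.001, -0.009, 0.132]]
yaw now -3.68 turn units -0.0002
```

Emit:
{"method": "move_arm", "body": {"motion": "-1 0 -0.005 0.05 0;-1 0 -0.005 0.09 0;-1 0 -0.005 0.115 0;-1 0 -0.005 0.125 0;-1 0 -0.005 0.132 0;-1 0 -0.005 0.132 0;-1 0 -0.005 0.132 0;-1 0 -0.005 0.132 0"}}

```text
time: 74.58
position: [0.5458, 0.0003, 0.1552]
tool_rot: [0.999, -0.032, 0.001, 0.002]
ft_force: [-0.2, -0.1, -4.1]
grip_width: 0.0698
grip_force: 25.0
```

```bash
python3 - <<'E'
from h import *
to([.546,0,.1534],yaw=-3.65)
E
```

```text
t 74.58 q [-0.202  0.525  1.706 -0.005  0.908  1.435] p [5.458e-01 3.000e-04 1.552e-01] w 0.0698 gf 25.0
[[ 0.998 -0.063  0.001]
 [-0.063 -0.998 -0.005]
 [ 0.002  0.004 -1.   ]]
shift units [[0.001, 0.001, 0.009]]
yaw now -3.62 turn units 0.0002
```

Emit:
{"method": "move_arm", "body": {"motion": "-1 0 0 0.005 0;-1 0 0 0.01 0;-1 0 0 0.012 0;-1 0 0 0.012 0;-1 0 0 0.012 0"}}

```text
time: 75.0
position: [0.5458, 0.0003, 0.1534]
tool_rot: [0.999, -0.032, 0.001, 0.002]
ft_force: [-2.4, -0.6, 5.8]
grip_width: 0.0699
grip_force: 25.0
```

```bash
python3 - <<'E'
from h import *
o,T=st(); print(o["ft_force"])
E
```

```text
t 75.0 q [-0.202  0.528  1.708 -0.005  0.904  1.435] p [5.458e-01 3.000e-04 1.534e-01] w 0.0699 gf 25.0
[[ 0.998 -0.063  0.002]
 [-0.063 -0.998 -0.005]
 [ 0.002  0.004 -1.   ]]
[-2.36393227 -0.56798284  5.75899336]
```

Emit:
{"method": "move_arm", "body": {"motion": "1 0 0 0 0;1 0 0 0 0;1 0 0 0 0;1 0 0 -0.1 0;1 0 0 -0.3 0;1 0 0 -0.6 0;1 0 0 -0.8 0;1 0 0 -1 0;1 0 0 -1 0"}}

```text
time: 75.75
position: [0.5483, 0.0007, 0.3591]
tool_rot: [0.999, -0.032, 0.006, 0.003]
ft_force: [0.7, 0.5, 1.1]
grip_width: 0.087
grip_force: 0.0
```

Emit:
{"method": "move_arm", "body": {"motion": "1 -0.3 0.2 0 0;1 -0.3 0.5 0 0;1 -0.3 0.8 0 0;1 -0.3 1 0 0;1 -0.3 1 0 0;1 -0.3 1 0 0;1 -0.3 1 0 0"}}

```text
time: 76.33
position: [0.4727, -0.1982, 0.353]
tool_rot: [0.999, -0.034, 0.0, 0.003]
ft_force: [0.4, 0.1, 0.0]
grip_width: 0.0871
grip_force: 0.0
```

```bash
python3 - <<'E'
from h import *
st(); ims=[]
for n in ("scene","side"):
    p,d,m=shot(n); w=cloud(d,m); z=w[...,2]
    t=(abs(z-.168)<.006)&(np.hypot(w[...,0]-.545,w[...,1])<.13)
    for b,c in blobs(n,t,300): print(n,rect(w[b]),w[b][:,2].mean().round(4))
    hi=(abs(z-.065)<.006)&(w[...,0]>.3)&(w[...,0]<.65)&(w[...,1]>.25)&(w[...,1]<.5)
    for b,c in blobs(n,hi,100): print("bin",rect(w[b]))
    u,v=[(309,235),(305,220)][n=="side"]
    ims.append(cv2.resize(p[v-75:v+75,u-100:u+100,::-1],None,fx=4,fy=4,interpolation=cv2.INTER_CUBIC)[:, 100:500])
cv2.imwrite("pics/stack.png",np.hstack(ims))
E
```

```text
t 76.33 q [-0.613  0.242  1.543 -0.004  1.353  1.027] p [ 0.4727 -0.1982  0.353 ] w 0.0871 gf 0.0
[[ 0.998 -0.068  0.001]
 [-0.068 -0.998 -0.006]
 [ 0.001  0.005 -1.   ]]
scene (array([ 5.459e+02, -3.000e-01]), array([127.2,  72.8]), -3.4) 0.1694
bin (array([475.1, 376.4]), array([177.8, 150.4]), 5.3)
side (array([543.1,   1.4]), array([122.6,  74.5]), -3.6) 0.1684
bin (array([474.8, 377.4]), array([171.5, 153. ]), 5.4)
```

View pics/stack.png

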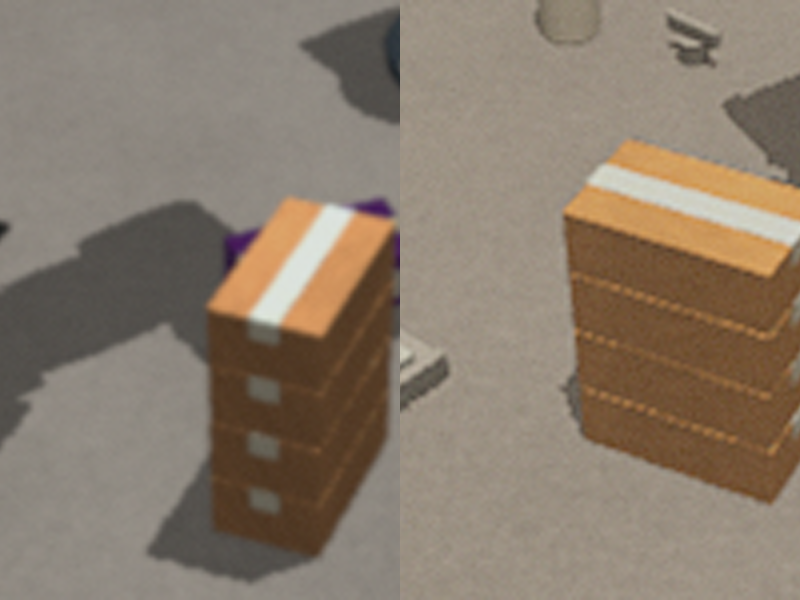

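The stack is flush to within about 1 mm. The bin was knocked 15 mm at some point, so I'll check it still holds the plugs and that the bystanders are in place, then hand in.

```bash
python3 - <<'E'
from h import *
p,d,m=shot("scene"); a=cv2.imread("pics/scene0.png")[...,::-1]
b=p.copy(); cv2.imwrite("pics/final.png",np.hstack([p[170:420,120:520,::-1],cv2.resize(p[240:320,430:520,::-1],None,fx=3.125,fy=3.125)]))
E
```

```text
(no output)
```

View pics/final.png

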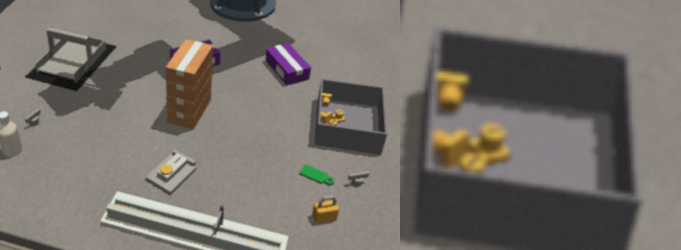

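All four plugs are in the bin, the tray is level on the mat, the stack is square, and the bystanders are where they were. Handing in.

```bash
python3 -c "
from rig import robot
print(robot.hand_in())"
```

```text
the job is handed in; nothing more can be done
None
```

The job is handed in at about 76 s of robot time: all four plugs are in the grey bin, the empty tray is level in the middle of the mat, the three orange cartons are stacked flush on the base carton to about 1 mm, and the key tag, wing knobs and coin slide look untouched; the bin was knocked about 15 mm during the run but kept its plugs, and the hand-in returned no verdict.

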